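# Stack a nesting palette on its stand

## Task

Put the stacking palette away on its wooden stand: the blue well at the bottom, the red one on it, then the yellow one, and the white cover with the black button on top, all upright and each properly seated in the one below. The green well is still in use: leave it, and the paint tube, eraser and black jar, where they are.

Things in the scene. Friction and masses are not known exactly. Their poses are not given: they have to be found in the camera images.
- well_blue_center (a point): White porcelain palette well, dried blue paint in its top dish, two blue lines round its side. Round, 60 mm wide, 40 high, 100 g. Straight side from 7 mm up to the rim; under it a foot tapering from 47 to 36 mm wide. Dish 13 mm deep, 53 wide: takes the next piece's foot until rim and shoulder meet, centres then 33 mm apart. Point: on the axis, 20 mm above the underside; z up.
- well_red_center (a point): White porcelain palette well, dried red paint in its top dish, two red lines round its side. Round, 60 mm wide, 40 high, 100 g. Straight side from 7 mm up to the rim; under it a foot tapering from 47 to 36 mm wide. Dish 13 mm deep, 53 wide: takes the next piece's foot until rim and shoulder meet, centres then 33 mm apart. Point: on the axis, 20 mm above the underside; z up.
- well_yellow_center (a point): White porcelain palette well, dried yellow paint in its top dish, two yellow lines round its side. Round, 60 mm wide, 40 high, 100 g. Straight side from 7 mm up to the rim; under it a foot tapering from 47 to 36 mm wide. Dish 13 mm deep, 53 wide: takes the next piece's foot until rim and shoulder meet, centres then 33 mm apart. Point: on the axis, 20 mm above the underside; z up.
- well_green_center (a point): White porcelain palette well, dried green paint in its top dish, two green lines round its side. Round, 60 mm wide, 40 high, 100 g. Straight side from 7 mm up to the rim; under it a foot tapering from 47 to 36 mm wide. Dish 13 mm deep, 53 wide: takes the next piece's foot until rim and shoulder meet, centres then 33 mm apart. Point: on the axis, 20 mm above the underside; z up. Not part of the stack.
- cover_center (a point): Cover of the palette: white porcelain, no paint, top closed and slightly domed with a flat black button 20 mm wide in the middle; one black line round its side. Round, 60 mm wide, 40 high, 110 g; straight side from 7 to 33 mm above its underside, below it the same tapered foot as the wells. Seated, its centre is 33 mm above that of the well below. Point: on the axis, 20 mm above the underside; z up.
- stand_top (a point): Pale wooden stand, fixed: round flange 88 mm wide, 8 high, and on it a column 60 mm in diameter, rim 30 mm above the desk. In its top a dish 53 mm wide, 10 deep takes a well's foot. Point: middle of the stand at rim height; a seated well has its centre 13 mm above this point.
- paint_tube: Squeezed metal paint tube with an orange band and a dark cap, loose, lying: 134 mm long (along its y), 34 mm wide, 22 mm high. Bystander. Origin at the centre of its underside.
- eraser: Blue and white eraser, loose, lying: 45 mm long (along its y), 21 mm wide, 13 mm high. Bystander. Origin at the centre of its underside.
- small_jar: Black jar with a black lid, loose, standing: 55 mm in diameter, 54 mm high. Bystander. Origin at the centre of its underside.

How it is judged:
By the outcome, as a careful person would: the job done as asked, in the order asked, and still so for the second after the job is handed in, with the robot touching nothing.
It also fails if it takes over 109 s, if anything falls off the work surface, if the arm or the gripper's body presses on something with over 40 N, if the wrist force passes 120 N, or if a joint passes its speed limit or range.

## Robot

A 6-joint arm with a two-finger parallel gripper is mounted at the origin on the work surface; the furniture and walls round the work are solid. World frame = base frame: x ahead of the robot, y to its left, z up, the work surface at z = 0. Lengths are in mm, angles in rad, forces in N, time in s.
With the tool pointing down it reaches from about 350 to 975 mm from the base axis. Payload 7.1 kg.
Tool frame: the origin (TCP) lies on the centre line of the jaws, within the pads' length; the fingertips stand 17 mm ahead of it and the grasp point (between the pads) lies 2 mm behind it; z points along the fingers, y is the direction in which the jaws open and shut (so a half turn about z gives the same grasp; the last joint's range is limited). The gripper opens to 88 mm and grips with 3 to 60 N. Pads are 20 mm wide; open, the fingers measure 115 mm over their backs; the gripper's body (75 mm by 178 mm) begins 61 mm behind the grasp point.
Start: joints at [-1.167, 0.423, 1.63, -0, 1.089, -0.019], TCP at [256.462, -569.94, 239.675] pointing down, gripper open.
Joint ranges: [-3, 3], [-0.9, 2.11], [0.09, 2.58], [-1.31, 4.45], [0.11, 2.69], [-2.54, 2.54]. Speed limits (rad/s): [2.39, 2.39, 3.01, 3.14, 3.14, 3.14].

## Interface

Orientations are given as a rotation vector (axis times angle).
In Python, from workcell import ctrl, imaging, workorder gives the robot as it stands. The module is installed in compiled form; this text tells all that it offers.
- The arm moves only by the shell command python3 -m crank 'ROWS' [OPENING]. ROWS is JSON, a list of rows, each an object with "travel": the shift along the tool's x, y, z as a fraction of full scale, a list of three; "turn": the turn about the tool's z as a fraction of full scale. In form: [{"travel": [dx, dy, dz], "turn": turn}, ...]. A call has 1 to 20 rows; each row shifts and turns the pose as measured when the row begins, along the tool's axes as they then stand; what a row does not reach is not made up. Full scale, the value 1, is 5 cm for a shift and 0.1 rad for a turn. A row lasts 1/10 s, in which the tool goes at most 50 mm and 8.59 degrees, less where a joint would pass 70% of its speed; a pose out of reach is approached as far as the arm can. A call with a number of a shift or a turn outside -1 to 1 is refused whole. A call with a gripper value outside its range is refused whole. OPENING is the gripper command: -1 is shut, 1 is fully open, values between are in proportion, set as the call begins (- or left out, the last holds). The fingers move at their own pace and stop on an object; the grip force is fixed at half the most. Time passes only in rows, so rows that do not move let the fingers close. It gives the time, the measured TCP pose, the force and the opening at its end, in the units of the state.
- ctrl.get_obs(): the state, without advancing time (a new reading comes with each control period).
- imaging.get_image(name): name is "scene" or "side" or "wrist"; returns the picture (480x640x3 uint8, blue, green, red); there is no depth.
- imaging.camera_info(name): a dict with "camera_matrix" (3x3 intrinsics, pixels), "k1" (the pictures are not rectified: a ray, as slopes to the right and down, at radius r is drawn at 1 + k1 r^2 times it, then the intrinsics apply), "rvec" (rotation vector, rad) and "tvec" (3), from world to camera coordinates, as OpenCV has them. Camera axes: x right, y down, z forward; pixel columns grow to the right and rows downward; lengths in mm; the calibration is good to about 2 mm. A picture is of the moment at which its call begins: read the wrist's pose just before it. camera_info takes no time and is no camera call; for the wrist camera it gives the pose at the moment of the call.
- workorder.close_job(): hands the job in, once; it reports no verdict.
The state is a dict: "t": time; "qpos": joint angles; "qvel": joint speeds; "joint_torque": joint torques, N m; "ee_pos": TCP position; "orientation": TCP orientation; "ft_force": force on the tool from outside, world axes, zero at the start; "moment": the same for the moment, N m; "width": finger opening in mm.
Only numpy, scipy, OpenCV 4.12 (cv2) and the standard library are available. Lean on these libraries where they do the work, as an engineer would, in place of code of your own. Each camera call takes 0.05 s, during which the arm holds its last target.

## Working session

There is one attempt and no reset: what is moved stays moved. The work goes in short steps, Python scripts to look and compute and a shell command to move; the robot and the scene stay as the last step left them, time stands still between calls to the robot, and variables do not carry over. Pictures are saved under pics/ and viewed, and the job is handed in when it is done.

```bash
mkdir -p pics; cat > h.py <<'E'
import numpy as np, cv2
from workcell import ctrl, imaging, workorder
E
python3 - <<'E'
from h import *
o=ctrl.get_obs(); print(o)
for n in ["scene","side","wrist"]:
    i=imaging.camera_info(n); print(n,i)
    np.save(f"pics/{n}_rt.npy",np.r_[np.ravel(i["rvec"]),np.ravel(i["tvec"])])
    cv2.imwrite(f"pics/{n}0.png",imaging.get_image(n))
E
```

```text
{'t': 0.0, 'qpos': array([-1.16696092e+00,  4.23851781e-01,  1.63069746e+00, -1.50450119e-05,
        1.08857413e+00, -1.89957401e-02]), 'qvel': array([-4.80197518e-04,  8.40081847e-05, -1.65699297e-04,  4.82693762e-04,
       -4.32185851e-04,  6.67562385e-04]), 'joint_torque': array([ 4.71914682e-03, -5.44602942e+01, -2.73664963e+01,  6.44710497e-02,
        2.26577790e-02, -1.20667960e-04]), 'ee_pos': array([ 256.27851133, -569.45823035,  238.89190808]), 'orientation': array([-3.07017575e+00, -6.58940849e-01,  4.80127078e-04]), 'ft_force': array([0.88871837, 0.91331878, 0.22459401]), 'moment': array([0.03156893, 0.04614886, 0.07020813]), 'width': 87.61923077826664}
scene {'camera_matrix': array([[541.67158347,   0.        , 323.95441516],
       [  0.        , 541.67158347, 241.243149  ],
       [  0.        ,   0.        ,   1.        ]]), 'k1': -0.08703834527518899, 'rvec': array([ 0.67075854, -2.49743528,  1.26680232]), 'tvec': array([ 403.45988911,  175.44990439, 1033.32648997])}
side {'camera_matrix': array([[530.62047451,   0.        , 317.24124741],
       [  0.        , 530.62047451, 245.73023791],
       [  0.        ,   0.        ,   1.        ]]), 'k1': -0.030187504328863423, 'rvec': array([ 0.36779148, -2.66533709,  1.38595447]), 'tvec': array([ 420.22497504,  104.53737723, 1139.78944937])}
wrist {'camera_matrix': array([[405.77894406,   0.        , 319.60213947],
       [  0.        , 405.77894406, 244.27922256],
       [  0.        ,   0.        ,   1.        ]]), 'k1': -0.0826776520837497, 'rvec': array([-2.42996046,  1.57056376,  0.23022585]), 'tvec': array([-624.42844002,  -34.72138205,  391.0735579 ])}
```

View pics/scene0.png

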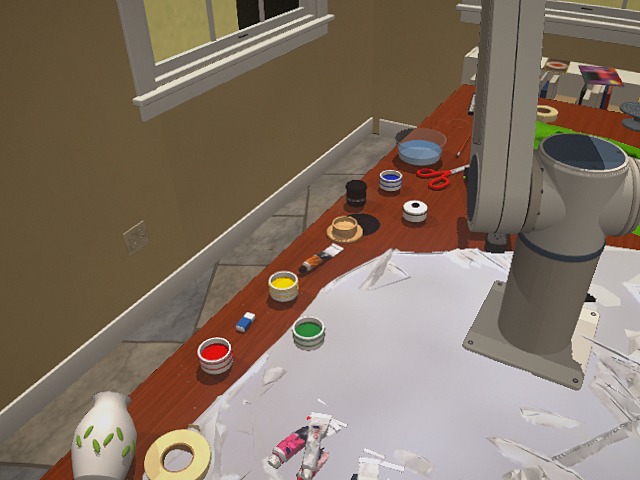

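View pics/side0.png

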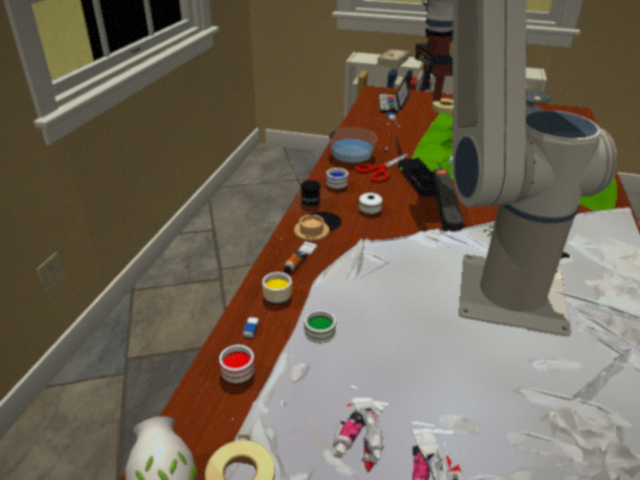

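View pics/wrist0.png

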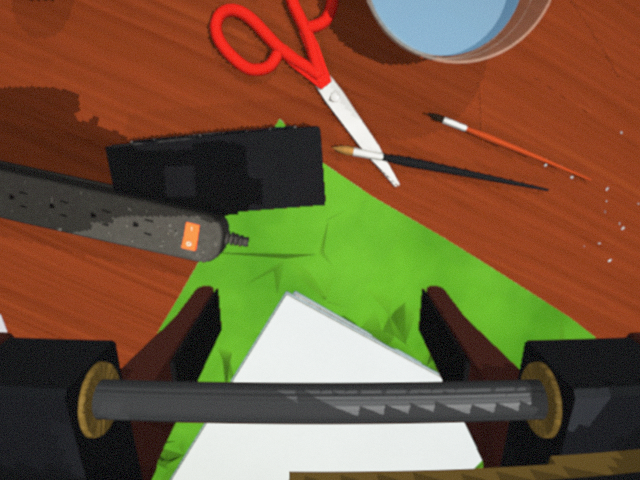

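The scene and side views show every piece. Scene pixels: red (215,354), yellow (284,284), green (308,330), blue (390,180), cover (415,210), stand (344,229), jar (356,193), tube (321,260), eraser (245,322). Next I'll cast rays to get positions.

```bash
cat >> h.py <<'E'
def ray(info,uv):
    K=info["camera_matrix"];p=np.array([(uv[0]-K[0,2])/K[0,0],(uv[1]-K[1,2])/K[1,1]])
    s=p.copy()
    for _ in range(30): s=p/(1+info["k1"]*(s@s))
    R,_=cv2.Rodrigues(np.array(info["rvec"],float)); t=np.ravel(info["tvec"])
    return -R.T@t, R.T@np.array([s[0],s[1],1.])
def onz(info,uv,z):
    c,d=ray(info,uv); return c+d*(z-c[2])/d[2]
def tri(obs):
    A=np.zeros((3,3));b=np.zeros(3)
    for i,uv in obs:
        c,d=ray(i,uv);d=d/np.linalg.norm(d);P=np.eye(3)-np.outer(d,d);A+=P;b+=P@c
    return np.linalg.solve(A,b)
E
python3 - <<'E'
from h import *
seeds={"scene":dict(red=(215,354),yellow=(284,284),green=(308,330),blue=(390,180),cover=(415,204),stand=(344,225)),
"side":dict(red=(237,360),yellow=(277,284),green=(320,322),blue=(337,178),cover=(371,197),stand=(311,222))}
I={n:imaging.camera_info(n) for n in seeds}
for n in seeds:
    im=cv2.imread(f"pics/{n}0.png")
    tiles=[]
    for k,(u,v) in seeds[n].items():
        c=im[v-40:v+40,u-40:u+40]; c=cv2.resize(c,(260,260),interpolation=cv2.INTER_CUBIC); cv2.putText(c,k,(5,15),0,.5,(0,255,255)); tiles.append(c)
    cv2.imwrite(f"pics/{n}_t.png",np.vstack([np.hstack(tiles[:3]),np.hstack(tiles[3:])]))
hues=dict(red=[(0,8),(172,180)],yellow=[(22,35)],green=[(50,85)],blue=[(105,130)])
for k,hs in hues.items():
    ob=[]
    for n in seeds:
        im=cv2.imread(f"pics/{n}0.png");hsv=cv2.cvtColor(im,cv2.COLOR_BGR2HSV)
        m=sum(((hsv[...,0]>=a)&(hsv[...,0]<=b)&(hsv[...,1]>150)&(hsv[...,2]>60)).astype(np.uint8) for a,b in hs)
        u,v=seeds[n][k]; w=np.zeros_like(m); w[v-22:v+22,u-25:u+25]=1; m*=w
        nl,l,st,ce=cv2.connectedComponentsWithStats(m); j=1+np.argmax(st[1:,4]); 
        uv=ce[j]; ob.append((I[n],uv)); print(k,n,uv.round(1),st[j,:],onz(I[n],uv,30).round(1))
    print("  tri",tri(ob).round(1))
for k in("cover","stand"):
    for n in seeds: print(k,n,onz(I[n],seeds[n][k],40 if k=="cover" else 30).round(1))
E
```

```text
red scene [215.1 351.6] [190 332  50  44 974] [483.1 361.1  30. ]
red side [236.1 359.4] [223 352  27  16 332] [485.8 361.6  30. ]
  tri [488.6 356.1  22.9]
yellow scene [282.8 282.1] [272 277  23  11 190] [485.6 139.5  30. ]
yellow side [276.6 282.7] [266 278  22  10 178] [487.1 137.8  30. ]
  tri [487.1 137.5  28.9]
green scene [307.6 330. ] [296 324  25  13 232] [366.6 231.9  30. ]
green side [319.8 322.3] [309 317  23  12 209] [368.  228.9  30. ]
  tri [367.2 231.   30.6]
blue scene [390.8 176.8] [383 175  16   5  58] [ 478.6 -374.    30. ]
blue side [337.1 174.1] [332 173  11   3  27] [ 481.1 -376.6   30. ]
  tri [ 482.1 -381.8   26.3]
cover scene [ 360.  -260.7   40. ]
cover side [ 360.5 -257.3   40. ]
stand scene [ 476.8 -107.    30. ]
stand side [ 482.7 -110.5   30. ]
```

View pics/scene_t.png

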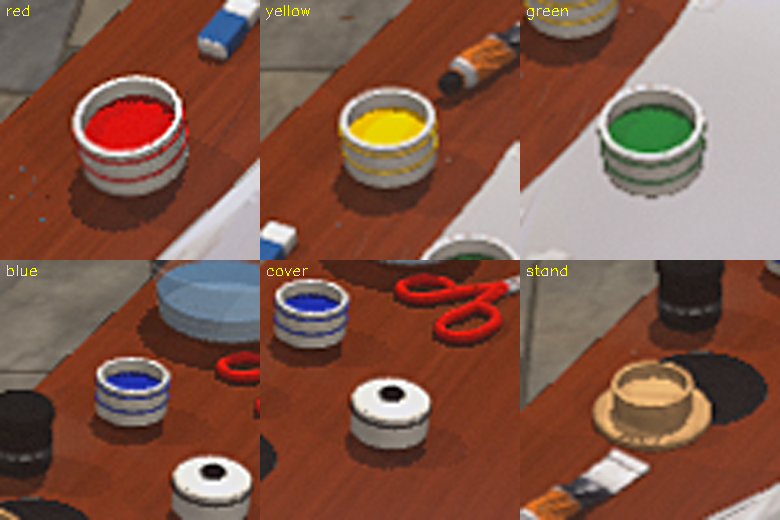

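View pics/side_t.png

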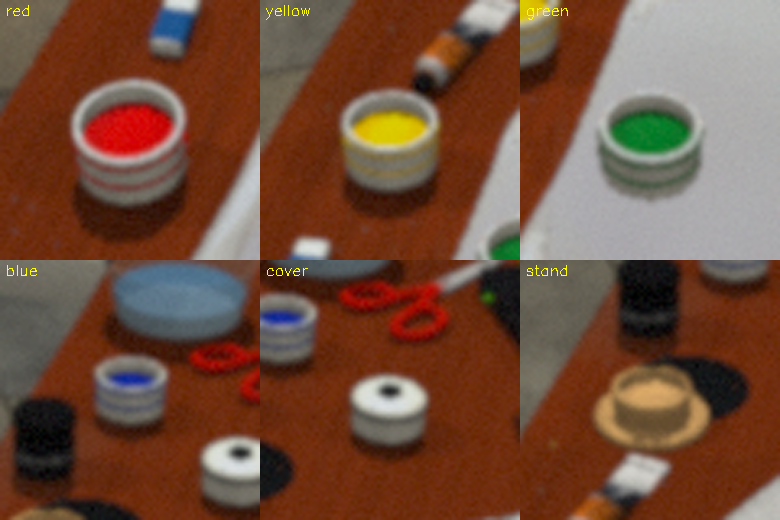

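```bash
cat >> h.py <<'E'
def pose():
    o=ctrl.get_obs(); R,_=cv2.Rodrigues(o["orientation"]); return o,o["ee_pos"],R
def need(x,y,z):
    o,p,R=pose(); d=R.T@(np.array([x,y,z])-p)
    print("pos",p.round(1),"jaw dir deg",np.degrees(np.arctan2(R[1,1],R[0,1])).round(1),"tilt",R[:,2].round(3),"need mm",d.round(1),"units",(d/50).round(3),"q6",o["qpos"][5].round(2),"t",o["t"],"F",o["ft_force"].round(1),"w",round(o["width"],1))
E
python3 - <<'E'
from h import *
I=imaging.camera_info("scene")
for k,uv,z in [("jar",(356,186),54),("jarbase",(356,202),0),("tube cap",(306,269),11),("tube end",(338,248),5),("er1",(239,326),13),("er2",(250,315),13),("bowl top",(421,140),60),("bowl base",(421,162),0),("scis",(430,172),5)]:
    print(k,onz(I,uv,z).round(0))
w=imaging.camera_info("wrist");c,d=ray(w,(320,244));o,p,R=pose()
print("cam in tool",R.T@(c-p),R.T@d)
need(481,-378,200)
E
```

```text
jar [ 519. -248.   54.]
jarbase [ 523. -256.    0.]
tube cap [480.  59.  11.]
tube end [461. -49.   5.]
er1 [498. 275.  13.]
er2 [498. 239.  13.]
bowl top [ 473. -570.   60.]
bowl base [ 459. -549.    0.]
scis [ 410. -495.    5.]
cam in tool [  77.30093631    0.77439039 -144.20015335] [-2.82258707e-01 -3.45157109e-04  9.59339011e-01]
pos [ 256.3 -569.6  239.1] jaw dir deg -65.8 tilt [-0.     0.001 -1.   ] need mm [283.5 -82.5  39.2] units [ 5.67  -1.649  0.784] q6 -0.02 t 0.15 F [0.2 0.4 0.3] w 87.9
```

```bash
python3 -m crank '[{"travel":[0.81,-0.236,0.11],"turn":0},{"travel":[0.81,-0.236,0.11],"turn":0},{"travel":[0.81,-0.236,0.11],"turn":0},{"travel":[0.81,-0.236,0.11],"turn":0},{"travel":[0.81,-0.236,0.11],"turn":0},{"travel":[0.81,-0.236,0.11],"turn":0},{"travel":[0.81,-0.236,0.11],"turn":0},{"travel":[0,0,0],"turn":0},{"travel":[0,0,0],"turn":0}]' 1
python3 - <<'E'
from h import *
need(481,-378,200)
cv2.imwrite("pics/w1.png",imaging.get_image("wrist"))
E
```

```text
t: 1.05
ee_pos: [487.7, -371.7, 196.9]
orientation: [-3.071, -0.654, 0.004]
ft_force: [-0.5, -0.4, 0.4]
width: 87.7
pos [ 487.7 -371.7  196.9] jaw dir deg -66.0 tilt [-0.003  0.002 -1.   ] need mm [-8.7  3.  -3.1] units [-0.174  0.061 -0.062] q6 0.48 t 1.05 F [-0.5 -0.4  0.4] w 87.7
```

View pics/w1.png

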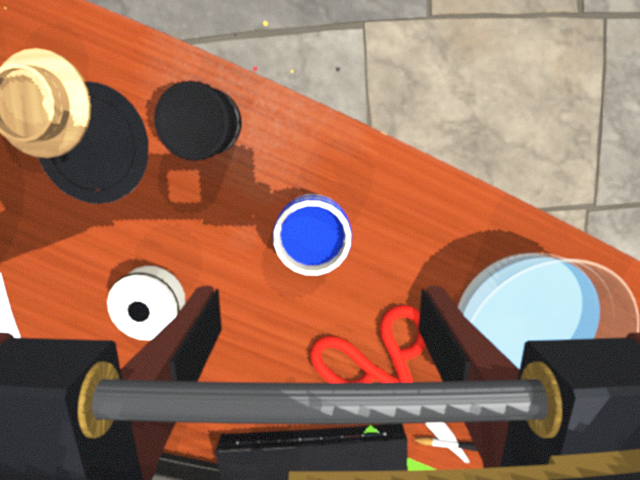

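Blue's rim is centred near (312,237). The cover button is at (138,311), the stand at (38,102) near the edge and the jar at (198,120). I'll fit the rims next.

```bash
cat >> h.py <<'E'
def rim(im,info,uv,z,r=60,white=True,lo=150):
    """white-rim outer contour -> rays to plane z -> circle fit"""
    hsv=cv2.cvtColor(im,cv2.COLOR_BGR2HSV)
    m=((hsv[...,1]<60)&(hsv[...,2]>lo)).astype(np.uint8)
    w=np.zeros_like(m);cv2.circle(w,(int(uv[0]),int(uv[1])),r,1,-1);m*=w
    cs,_=cv2.findContours(m,cv2.RETR_EXTERNAL,cv2.CHAIN_APPROX_NONE)
    c=max(cs,key=len).reshape(-1,2).astype(float)
    P=np.array([onz(info,p,z)[:2] for p in c])
    for _ in range(3):
        s=np.linalg.lstsq(np.c_[2*P,np.ones(len(P))],(P**2).sum(1),rcond=None)[0]
        rad=np.sqrt(s[2]+s[:2]@s[:2]);e=np.linalg.norm(P-s[:2],axis=1)-rad
        P=P[abs(e)<max(1.,2*e.std())]
    return s[:2].round(1),rad.round(1),e.std().round(2),len(P)
E
python3 - <<'E'
from h import *
I=imaging.camera_info("wrist");im=cv2.imread("pics/w1.png")
print(rim(im,I,(312,237),40))
print("paint/floor", onz(I,(313,235),27).round(1))
print("button",onz(I,(138,311),40).round(1)); print("stand",onz(I,(35,103),30).round(1))
print("jar",onz(I,(190,120),54).round(1))
E
```

```text
(array([ 478.5, -369.2]), np.float64(29.9), np.float64(0.25), 217)
paint/floor [ 478.1 -370.1   27. ]
button [ 362.2 -262.1   40. ]
stand [ 488.3 -132.7   30. ]
jar [ 525.7 -257.3   54. ]
```

```bash
python3 -c "
from h import *
need(478.5,-369.2,27)"
```

```text
pos [ 487.5 -371.9  196.9] jaw dir deg -66.0 tilt [-0.002  0.002 -1.   ] need mm [ -6.9  -5.6 170. ] units [-0.137 -0.113  3.399] q6 0.48 t 1.1 F [-0.5  0.  -0.2] w 87.8
```

```bash
python3 -m crank '[{"travel":[-0.137,-0.113,0.7],"turn":0},{"travel":[0,0,0.9],"turn":0},{"travel":[0,0,0.8],"turn":0},{"travel":[0,0,0.4],"turn":0},{"travel":[0,0,0],"turn":0},{"travel":[0,0,0],"turn":0}]' 1
python3 -c "
from h import *
need(478.5,-369.2,27)"
```

```text
t: 1.7
ee_pos: [474.7, -377.5, 56.1]
orientation: [3.073, 0.638, 0.002]
ft_force: [-0.2, 1.1, 1.4]
width: 88.0
pos [ 474.7 -377.5   56.1] jaw dir deg -66.5 tilt [ 0.002 -0.003 -1.   ] need mm [ 6.8 -6.2 29. ] units [ 0.135 -0.125  0.581] q6 0.47 t 1.7 F [-0.2  1.1  1.4] w 88.0
```

```bash
python3 -m crank '[{"travel":[0.135,-0.125,0],"turn":0},{"travel":[0,0,0],"turn":0}]' 1
python3 -c "
from h import *
need(478.5,-369.2,27)"
```

```text
t: 1.9
ee_pos: [478.9, -370.4, 58.5]
orientation: [3.071, 0.634, 0.006]
ft_force: [-0.0, 0.8, 1.6]
width: 87.5
pos [ 478.9 -370.4   58.5] jaw dir deg -66.7 tilt [ 0.005 -0.005 -1.   ] need mm [ 0.  -1.5 31.5] units [ 0.001 -0.03   0.631] q6 0.49 t 1.9 F [-0.   0.8  1.6] w 87.5
```

```bash
python3 -m crank '[{"travel":[0.01,-0.03,0.3],"turn":0.05},{"travel":[0.01,0,0.3],"turn":0},{"travel":[0,0,0.05],"turn":0},{"travel":[0,0,0],"turn":0}]' 1
python3 -c "
from h import *
need(478.5,-369.2,27)"
```

```text
t: 2.3
ee_pos: [481.2, -369.3, 26.0]
orientation: [3.069, 0.627, 0.01]
ft_force: [-0.7, -1.2, 0.7]
width: 87.8
pos [ 481.2 -369.3   26. ] jaw dir deg -66.9 tilt [ 0.008 -0.008 -1.   ] need mm [-2.4 -1.1 -1.1] units [-0.048 -0.022 -0.021] q6 0.5 t 2.3 F [-0.7 -1.2  0.7] w 87.8
```

```bash
python3 -m crank '[{"travel":[-0.048,-0.02,-0.02],"turn":0},{"travel":[0,0,0],"turn":0}]' 1;  python3 -m crank '[{"travel":[0,0,0],"turn":0},{"travel":[0,0,0],"turn":0},{"travel":[0,0,0],"turn":0},{"travel":[0,0,0],"turn":0},{"travel":[0,0,0],"turn":0},{"travel":[0,0,0],"turn":0}]' -1
python3 -c "
from h import *
need(478.5,-369.2,27)"
```

```text
t: 2.5
ee_pos: [478.3, -369.1, 26.5]
orientation: [3.069, 0.627, 0.009]
ft_force: [0.5, -0.6, 0.3]
width: 87.5
t: 3.1
ee_pos: [478.5, -369.6, 27.4]
orientation: [3.068, 0.626, 0.011]
ft_force: [0.6, -0.3, 0.0]
width: 59.7
pos [ 478.5 -369.6   27.4] jaw dir deg -66.9 tilt [ 0.009 -0.008 -1.   ] need mm [ 0.2 -0.3  0.4] units [ 0.003 -0.006  0.007] q6 0.49 t 3.1 F [ 0.6 -0.3  0. ] w 59.7
```

```bash
python3 -m crank '[{"travel":[0,0,-0.4],"turn":0},{"travel":[0,0,-0.8],"turn":0},{"travel":[0,0,-0.8],"turn":0},{"travel":[0,0,-0.8],"turn":0},{"travel":[0,0,-0.3],"turn":0},{"travel":[0,0,0],"turn":0}]' 
python3 -c "
from h import *
need(415,-145,180)"
```

```text
t: 3.7
ee_pos: [475.9, -367.2, 185.7]
orientation: [3.072, 0.628, 0.005]
ft_force: [0.1, -0.7, -0.9]
width: 59.7
pos [ 475.9 -367.2  185.7] jaw dir deg -66.9 tilt [ 0.004 -0.005 -1.   ] need mm [  31.1 -228.3    4.3] units [ 0.622 -4.565  0.087] q6 0.49 t 3.7 F [ 0.1 -0.7 -0.9] w 59.7
```

```bash
python3 -m crank '[{"travel":[0.1,-0.5,0],"turn":0},{"travel":[0.1,-0.8,0],"turn":0},{"travel":[0.1,-0.8,0],"turn":0},{"travel":[0.1,-0.8,0],"turn":0},{"travel":[0.1,-0.8,0],"turn":0},{"travel":[0.1,-0.7,0],"turn":0},{"travel":[0,-0.3,0],"turn":0},{"travel":[0,0,0],"turn":0},{"travel":[0,0,0],"turn":0}]' 
python3 - <<'E'
from h import *
need(480,-110,180)
im=imaging.get_image("wrist");I=imaging.camera_info("wrist");np.save("pics/w2.npy",I,allow_pickle=True)
cv2.imwrite("pics/w2.png",im)
E
```

```text
t: 4.6
ee_pos: [405.0, -131.8, 176.0]
orientation: [3.076, 0.626, -0.007]
ft_force: [0.4, 0.0, -1.8]
width: 59.6
pos [ 405.  -131.8  176. ] jaw dir deg -67.0 tilt [-0.004 -0.003 -1.   ] need mm [77.5  9.3 -4.3] units [ 1.55   0.185 -0.087] q6 0.83 t 4.6 F [ 0.4  0.  -1.8] w 59.6
```

View pics/w2.png

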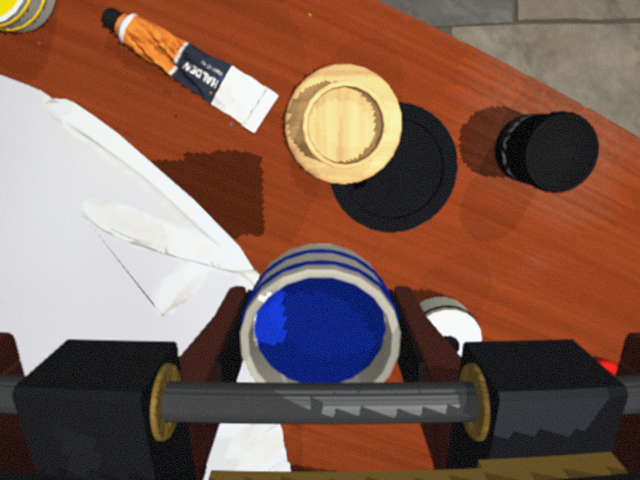

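The stand is at (344,124), well clear of the held blue well. I'll fit the flange outline and compare it with the dish.

```bash
python3 - <<'E'
from h import *
I=np.load("pics/w2.npy",allow_pickle=True).item();im=cv2.imread("pics/w2.png")
hsv=cv2.cvtColor(im,cv2.COLOR_BGR2HSV); print(hsv[70,345],hsv[123,295],hsv[50,345],hsv[125,345])
m=((hsv[...,0]>12)&(hsv[...,0]<35)&(hsv[...,1]>40)&(hsv[...,1]<190)&(hsv[...,2]>120)).astype(np.uint8)
w=np.zeros_like(m);cv2.circle(w,(344,124),75,1,-1);m*=w
cs,_=cv2.findContours(m,0,1);c=max(cs,key=len).reshape(-1,2).astype(float)
P=np.array([onz(I,p,8)[:2] for p in c])
for _ in range(3):
    s=np.linalg.lstsq(np.c_[2*P,np.ones(len(P))],(P**2).sum(1),rcond=None)[0];r=np.sqrt(s[2]+s[:2]@s[:2]);e=np.linalg.norm(P-s[:2],axis=1)-r;P=P[abs(e)<max(1,2*e.std())]
print("flange",s[:2],r,e.std(),len(P))
crop=cv2.resize(im[50:200,265:425],None,fx=5,fy=5,interpolation=cv2.INTER_CUBIC)
# predicted overlays
R,_=cv2.Rodrigues(np.array(I["rvec"]));t=np.ravel(I["tvec"])
def proj(X):
    q=R@X+t;x=q[:2]/q[2];x=x*(1+I["k1"]*(x@x));K=I["camera_matrix"];return np.array([K[0,0]*x[0]+K[0,2],K[1,1]*x[1]+K[1,2]])
for rr,z,col in((44,8,(0,255,0)),(30,30,(255,0,0)),(26.5,30,(0,0,255))):
    for a in np.linspace(0,6.28,60):
        p=proj(np.array([s[0]+rr*np.cos(a),s[1]+rr*np.sin(a),z]));cv2.circle(crop,(int((p[0]-265)*5+2),int((p[1]-50)*5+2)),2,col,-1)
cv2.imwrite("pics/c2.png",crop[:600])
need(s[0],s[1],110)
E
```

```text
[ 18 115 237] [ 17 121 175] [  8 201 141] [ 22 102 248]
flange [ 482.74203218 -118.66031468] 43.3679537498004 0.25734418219260474 337
pos [ 405.1 -132.   176. ] jaw dir deg -67.0 tilt [-0.004 -0.003 -1.   ] need mm [77.  17.9 65.6] units [1.541 0.359 1.313] q6 0.83 t 4.65 F [-0.  -0.3 -2. ] w 59.9
```

View pics/c2.png

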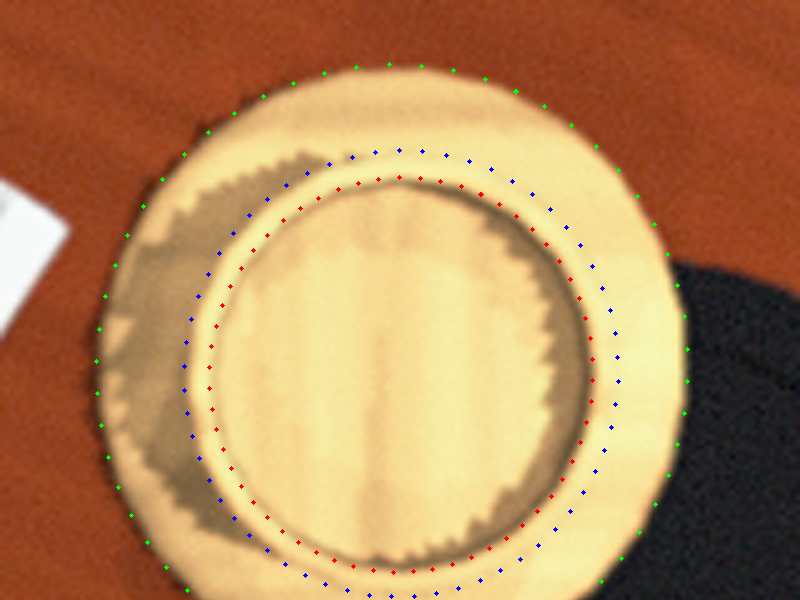

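```bash
python3 -m crank '[{"travel":[0.5,0.12,0.2],"turn":0},{"travel":[0.6,0.12,0.5],"turn":0},{"travel":[0.44,0.12,0.6],"turn":0},{"travel":[0,0,0],"turn":0},{"travel":[0,0,0],"turn":0}]' 
python3 -c "
from h import *
need(482.7,-118.7,70)"
```

```text
t: 5.15
ee_pos: [489.4, -125.5, 108.4]
orientation: [3.076, 0.614, -0.0]
ft_force: [-0.8, 0.2, -1.8]
width: 59.9
pos [ 489.4 -125.5  108.4] jaw dir deg -67.4 tilt [ 0.001 -0.005 -1.   ] need mm [-3.5 -9.  38.3] units [-0.071 -0.18   0.767] q6 0.91 t 5.15 F [-0.8  0.2 -1.8] w 59.9
```

```bash
python3 -m crank '[{"travel":[-0.06,-0.16,0.2],"turn":0},{"travel":[0,0,0.4],"turn":0},{"travel":[0,0,0.1],"turn":0},{"travel":[0,0,0],"turn":0}]' 
python3 -c "
from h import *
need(482.7,-118.7,51)"
```

```text
t: 5.55
ee_pos: [481.2, -120.8, 75.0]
orientation: [3.075, 0.608, 0.003]
ft_force: [-0.4, 0.9, -2.2]
width: 59.9
pos [ 481.2 -120.8   75. ] jaw dir deg -67.6 tilt [ 0.003 -0.006 -1.   ] need mm [ 2.1 -1.5 24. ] units [ 0.043 -0.03   0.479] q6 0.92 t 5.55 F [-0.4  0.9 -2.2] w 59.9
```

```bash
python3 -m crank '[{"travel":[0.045,-0.03,0.1],"turn":0.07},{"travel":[0,0,0.1],"turn":0},{"travel":[0,0,0.1],"turn":0},{"travel":[0,0,0],"turn":0},{"travel":[0,0,0],"turn":0}]' 
python3 -c "
from h import *
need(482.7,-118.7,51)"
```

```text
t: 6.05
ee_pos: [483.5, -118.7, 61.3]
orientation: [3.076, 0.596, 0.008]
ft_force: [-0.1, 0.5, -2.0]
width: 59.3
pos [ 483.5 -118.7   61.3] jaw dir deg -68.1 tilt [ 0.007 -0.007 -1.   ] need mm [-0.7 -0.4 10.2] units [-0.015 -0.009  0.205] q6 0.93 t 6.05 F [-0.1  0.5 -2. ] w 59.3
```

```bash
python3 -m crank '[{"travel":[-0.015,-0.01,0.08],"turn":0},{"travel":[0,0,0.08],"turn":0},{"travel":[0,0,0.04],"turn":0},{"travel":[0,0,0],"turn":0},{"travel":[0,0,0],"turn":0}]' 
python3 -c "
from h import *
need(482.7,-118.7,50.4)"
```

```text
t: 6.55
ee_pos: [482.7, -118.7, 50.4]
orientation: [3.076, 0.596, 0.008]
ft_force: [-0.3, 0.2, -1.9]
width: 59.8
pos [ 482.7 -118.7   50.4] jaw dir deg -68.1 tilt [ 0.007 -0.007 -1.   ] need mm [-0.  0. -0.] units [-0.001  0.001 -0.   ] q6 0.93 t 6.55 F [-0.3  0.2 -1.9] w 59.8
```

```bash
python3 -m crank '[{"travel":[0,0,0.03],"turn":0},{"travel":[0,0,0],"turn":0},{"travel":[0,0,0],"turn":0}]'
```

```text
t: 6.85
ee_pos: [483.2, -118.7, 50.9]
orientation: [3.076, 0.596, 0.01]
ft_force: [-0.0, -0.3, -0.9]
width: 59.8
```

```bash
python3 -m crank '[{"travel":[0,0,0],"turn":0},{"travel":[0,0,0],"turn":0},{"travel":[0,0,0],"turn":0},{"travel":[0,0,0],"turn":0},{"travel":[0,0,0],"turn":0}]' 1
python3 -m crank '[{"travel":[0,0,-0.3],"turn":0},{"travel":[0,0,-0.8],"turn":0},{"travel":[0,0,-0.8],"turn":0},{"travel":[0,0,-0.8],"turn":0},{"travel":[0,0,-0.2],"turn":0},{"travel":[0,0,0],"turn":0},{"travel":[0,0,0],"turn":0}]'
python3 - <<'E'
from h import *
im=imaging.get_image("wrist");I=imaging.camera_info("wrist");np.save("pics/w3.npy",I,allow_pickle=True)
cv2.imwrite("pics/w3.png",im)
need(486,360,190)
E
```

```text
t: 7.35
ee_pos: [483.6, -118.9, 50.9]
orientation: [3.075, 0.596, 0.011]
ft_force: [-0.5, -0.5, -0.4]
width: 87.8
t: 8.05
ee_pos: [481.0, -117.5, 198.7]
orientation: [3.077, 0.596, 0.004]
ft_force: [-0.1, -0.0, 0.1]
width: 87.6
pos [ 480.8 -117.4  198.3] jaw dir deg -68.1 tilt [ 0.003 -0.006 -1.   ] need mm [ 183.1 -440.9    5.5] units [ 3.663 -8.819  0.109] q6 0.93 t 8.1 F [-1.1 -0.2  0.2] w 87.7
```

View pics/w3.png

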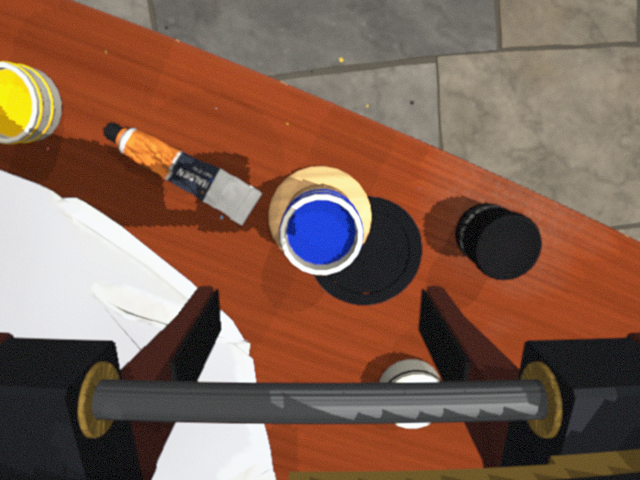

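```bash
python3 -m crank '[{"travel":[0.2,-0.5,0],"turn":0},{"travel":[0.38,-0.85,0],"turn":0},{"travel":[0.38,-0.85,0],"turn":0},{"travel":[0.38,-0.85,0],"turn":0},{"travel":[0.38,-0.85,0],"turn":0},{"travel":[0.38,-0.85,0],"turn":0},{"travel":[0.38,-0.85,0],"turn":0},{"travel":[0.38,-0.85,0],"turn":0},{"travel":[0.38,-0.85,0],"turn":0},{"travel":[0.3,-0.85,0],"turn":0},{"travel":[0.2,-0.4,0],"turn":0},{"travel":[0,0,0],"turn":0},{"travel":[0,0,0],"turn":0}]'
python3 - <<'E'
from h import *
print(rim(cv2.imread("pics/w3.png"),np.load("pics/w3.npy",allow_pickle=True).item(),(321,232),63))
need(486,360,190)
im=imaging.get_image("wrist");I=imaging.camera_info("wrist");np.save("pics/w4.npy",I,allow_pickle=True)
cv2.imwrite("pics/w4.png",im)
E
```

```text
t: 9.4
ee_pos: [484.5, 363.3, 167.1]
orientation: [3.072, 0.59, -0.057]
ft_force: [-0.1, -0.8, 0.2]
width: 87.6
(array([ 483.3, -119.2]), np.float64(29.7), np.float64(0.34), 235)
pos [484.5 363.3 167.1] jaw dir deg -68.3 tilt [-0.034 -0.02  -0.999] need mm [ -0.7   3.7 -22.8] units [-0.014  0.074 -0.457] q6 1.81 t 9.4 F [-0.1 -0.8  0.2] w 87.6
```

View pics/w4.png

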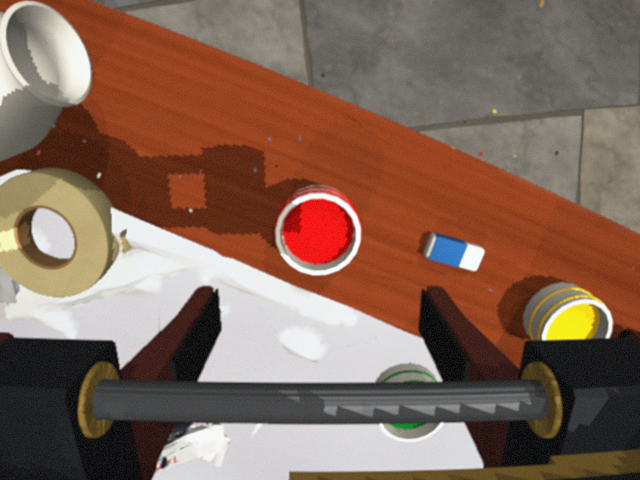

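Blue is seated: rim at (483.3,-119.2) with radius 29.7 at z=63. Red's rim is at (318,232), with the eraser at (455,251) well clear. The tool has picked up about 2° of tilt, so I'll undo that with a fast move back and a slow return.

```bash
python3 -m crank '[{"travel":[0,0.5,-0.3],"turn":0},{"travel":[-0.38,0.85,-0.2],"turn":0},{"travel":[-0.38,0.85,0],"turn":0},{"travel":[-0.38,0.85,0],"turn":0},{"travel":[-0.38,0.85,0],"turn":0},{"travel":[0,0,0],"turn":0},{"travel":[0,0,0],"turn":0}]'
python3 - <<'E'
from h import *
I=np.load("pics/w4.npy",allow_pickle=True).item();im=cv2.imread("pics/w4.png")
print("red",rim(im,I,(318,232),40)); print("yellow",onz(I,(574,327),27))
need(486,360,190)
E
```

```text
t: 10.15
ee_pos: [482.8, 136.8, 193.8]
orientation: [3.072, 0.574, -0.069]
ft_force: [0.1, -0.1, 0.2]
width: 87.7
red (array([483.6, 362.6]), np.float64(29.5), np.float64(0.29), 237)
yellow [484.15339473 136.20210833  27.        ]
pos [482.8 136.8 193.8] jaw dir deg -68.8 tilt [-0.04  -0.024 -0.999] need mm [  83.6 -207.    -1.6] units [ 1.672 -4.141 -0.032] q6 1.47 t 10.15 F [ 0.1 -0.1  0.2] w 87.7
```

```bash
python3 -m crank '[{"travel":[-0.5,0,0],"turn":0},{"travel":[-0.5,0,0],"turn":0},{"travel":[0,0,0],"turn":0}]'
python3 -c "
from h import *
need(486,360,190)"
python3 -m crank '[{"travel":[0.5,0,0],"turn":0},{"travel":[0.5,0,0],"turn":0},{"travel":[0,0,0],"turn":0}]'
python3 -c "
from h import *
need(486,360,190)"
python3 -m crank '[{"travel":[0,0,0],"turn":0},{"travel":[0,0,0],"turn":0},{"travel":[0,0,0],"turn":0}]'
python3 -c "
from h import *
need(486,360,190)"
python3 -m crank '[{"travel":[0,-0.5,0],"turn":0},{"travel":[0,-0.5,0],"turn":0},{"travel":[0,-0.5,0],"turn":0},{"travel":[0,0,0],"turn":0}]'
python3 -c "
from h import *
need(486,360,190)"

```

```text
t: 10.45
ee_pos: [434.8, 118.0, 195.4]
orientation: [3.073, 0.571, -0.07]
ft_force: [-0.2, -1.2, -0.3]
width: 87.9
pos [434.8 118.  195.4] jaw dir deg -69.0 tilt [-0.041 -0.023 -0.999] need mm [ 134.8 -207.5   -2.3] units [ 2.696 -4.15  -0.047] q6 1.46 t 10.45 F [-0.2 -1.2 -0.3] w 87.9
t: 10.75
ee_pos: [483.9, 138.3, 193.4]
orientation: [3.073, 0.573, -0.066]
ft_force: [-1.1, 0.1, 0.1]
width: 87.7
pos [483.9 138.3 193.4] jaw dir deg -68.9 tilt [-0.039 -0.023 -0.999] need mm [  81.8 -206.    -1.7] units [ 1.637 -4.12  -0.033] q6 1.47 t 10.75 F [-1.1  0.1  0.1] w 87.7
t: 11.05
ee_pos: [482.9, 139.1, 192.6]
orientation: [3.072, 0.575, -0.069]
ft_force: [-0.3, 0.7, -0.7]
width: 87.7
pos [482.9 139.1 192.6] jaw dir deg -68.8 tilt [-0.041 -0.023 -0.999] need mm [  82.7 -204.9   -2.6] units [ 1.655 -4.098 -0.053] q6 1.47 t 11.05 F [-0.3  0.7 -0.7] w 87.7
t: 11.45
ee_pos: [453.3, 209.5, 192.2]
orientation: [3.073, 0.571, -0.071]
ft_force: [-0.2, 0.5, 0.3]
width: 87.4
pos [453.3 209.5 192.2] jaw dir deg -68.9 tilt [-0.042 -0.023 -0.999] need mm [  84.6 -128.7   -2.7] units [ 1.692 -2.574 -0.055] q6 1.62 t 11.45 F [-0.2  0.5  0.3] w 87.4
```

Half-speed rows don't add tilt. The existing tilt is about the jaw axis, so the grip stays level. I'll go on at half speed.

```bash
python3 -m crank '[{"travel":[0.33,-0.52,0],"turn":0},{"travel":[0.33,-0.52,0.2],"turn":0},{"travel":[0.33,-0.52,0.4],"turn":0},{"travel":[0.33,-0.52,0.4],"turn":0},{"travel":[0.33,-0.5,0.4],"turn":0},{"travel":[0,0,0.4],"turn":0},{"travel":[0,0,0.2],"turn":0},{"travel":[0,0,0],"turn":0}]'
python3 -c "
from h import *
need(483.6,362.6,27)"
```

```text
t: 12.25
ee_pos: [481.9, 357.0, 85.3]
orientation: [3.071, 0.571, -0.066]
ft_force: [-0.3, 1.1, 0.4]
width: 87.6
pos [481.9 357.   85.3] jaw dir deg -68.9 tilt [-0.039 -0.024 -0.999] need mm [ 6.2 -5.2 58. ] units [ 0.124 -0.104  1.161] q6 1.82 t 12.25 F [-0.3  1.1  0.4] w 87.6
```

```bash
python3 -m crank '[{"travel":[0.124,-0.104,0],"turn":0},{"travel":[0,0,0.35],"turn":0},{"travel":[0,0,0.35],"turn":0},{"travel":[0,0,0.2],"turn":0},{"travel":[0,0,0],"turn":0}]'
python3 -c "
from h import *
need(483.6,362.6,27)"
```

```text
t: 12.75
ee_pos: [488.9, 363.3, 44.4]
orientation: [3.076, 0.566, -0.055]
ft_force: [-0.3, 0.5, 0.4]
width: 87.8
pos [488.9 363.3  44.4] jaw dir deg -69.1 tilt [-0.032 -0.02  -0.999] need mm [-4.6 -1.3 17.5] units [-0.091 -0.027  0.351] q6 1.82 t 12.75 F [-0.3  0.5  0.4] w 87.8
```

```bash
python3 -m crank '[{"travel":[-0.1,-0.03,0],"turn":0},{"travel":[0,0,0.17],"turn":0},{"travel":[0,0,0.17],"turn":0},{"travel":[0,0,0],"turn":0},{"travel":[0,0,0],"turn":0}]'
python3 -c "
from h import *
need(483.6,362.6,27)"
```

```text
t: 13.25
ee_pos: [484.3, 363.4, 29.1]
orientation: [3.078, 0.566, -0.049]
ft_force: [-0.1, 0.3, -0.1]
width: 87.7
pos [484.3 363.4  29.1] jaw dir deg -69.2 tilt [-0.029 -0.017 -0.999] need mm [-0.9  0.5  2.1] units [-0.018  0.009  0.042] q6 1.83 t 13.25 F [-0.1  0.3 -0.1] w 87.7
```

```bash
python3 -m crank '[{"travel":[-0.02,0.01,0.04],"turn":0},{"travel":[0,0,0],"turn":0}]'; python3 -m crank '[{"travel":[0,0,0],"turn":0},{"travel":[0,0,0],"turn":0},{"travel":[0,0,0],"turn":0},{"travel":[0,0,0],"turn":0},{"travel":[0,0,0],"turn":0},{"travel":[0,0,0],"turn":0}]' -1
python3 -c "
from h import *
need(483.6,362.6,27)"
```

```text
t: 13.45
ee_pos: [483.5, 362.6, 27.0]
orientation: [3.078, 0.566, -0.049]
ft_force: [-0.9, 0.3, 0.3]
width: 88.1
t: 14.05
ee_pos: [483.8, 362.8, 27.4]
orientation: [3.078, 0.566, -0.048]
ft_force: [-0.4, 0.8, -0.8]
width: 59.7
pos [483.8 362.8  27.4] jaw dir deg -69.2 tilt [-0.028 -0.017 -0.999] need mm [-0.2  0.1  0.4] units [-0.005  0.002  0.008] q6 1.83 t 14.05 F [-0.4  0.8 -0.8] w 59.7
```

```bash
python3 -m crank '[{"travel":[0,0,-0.3],"turn":0},{"travel":[0,0,-0.5],"turn":0},{"travel":[0,0,-0.5],"turn":0},{"travel":[0,0,-0.5],"turn":0},{"travel":[0,0,-0.4],"turn":0},{"travel":[0,0,0],"turn":0}]'
python3 -c "
from h import *
need(483.3,-119.2,140)"
```

```text
t: 14.65
ee_pos: [486.7, 364.4, 144.9]
orientation: [3.078, 0.566, -0.049]
ft_force: [0.9, 0.3, -0.8]
width: 60.0
pos [486.7 364.4 144.9] jaw dir deg -69.2 tilt [-0.029 -0.017 -0.999] need mm [-174.9  450.7   13.4] units [-3.498  9.015  0.268] q6 1.83 t 14.65 F [ 0.9  0.3 -0.8] w 60.0
```

```bash
python3 -m crank '[{"travel":[-0.1,0.3,0],"turn":0},{"travel":[-0.22,0.55,0],"turn":0},{"travel":[-0.22,0.55,0],"turn":0},{"travel":[-0.22,0.55,0],"turn":0},{"travel":[-0.22,0.55,0],"turn":0},{"travel":[-0.22,0.55,0],"turn":0},{"travel":[-0.22,0.55,0],"turn":0},{"travel":[-0.22,0.55,0],"turn":0},{"travel":[-0.22,0.55,0],"turn":0},{"travel":[-0.22,0.55,0],"turn":0},{"travel":[-0.22,0.55,0],"turn":0},{"travel":[-0.22,0.55,0],"turn":0},{"travel":[-0.22,0.55,0],"turn":0},{"travel":[-0.22,0.55,0],"turn":0},{"travel":[-0.22,0.55,0],"turn":0},{"travel":[-0.22,0.55,0],"turn":0},{"travel":[0,0,0],"turn":0},{"travel":[0,0,0],"turn":0}]'
python3 -c "
from h import *
need(483.3,-119.2,140)"
```

```text
t: 16.45
ee_pos: [457.3, -127.6, 139.0]
orientation: [3.079, 0.564, -0.101]
ft_force: [0.2, 0.1, -1.1]
width: 59.9
pos [ 457.3 -127.6  139. ] jaw dir deg -69.2 tilt [-0.062 -0.021 -0.998] need mm [27.2  1.4 -2.8] units [ 0.543  0.028 -0.056] q6 0.97 t 16.45 F [ 0.2  0.1 -1.1] w 59.9
```

```bash
python3 -m crank '[{"travel":[0.25,0.02,-0.3],"turn":0},{"travel":[0.25,0,-0.5],"turn":0},{"travel":[0,0,-0.5],"turn":0},{"travel":[0,0,0],"turn":0}]'
python3 -c "
from h import *
need(483.3,-119.2,140)"
python3 -m crank '[{"travel":[0,0,0.3],"turn":0},{"travel":[0,0,0.35],"turn":0},{"travel":[0,0,0.35],"turn":0},{"travel":[0,0,0.2],"turn":0},{"travel":[0,0,0],"turn":0}]'
python3 -c "
from h import *
need(483.3,-119.2,140)"
```

```text
t: 16.85
ee_pos: [481.4, -115.4, 200.4]
orientation: [3.082, 0.567, -0.115]
ft_force: [0.7, -1.0, -1.8]
width: 59.6
pos [ 481.4 -115.4  200.4] jaw dir deg -69.2 tilt [-0.071 -0.019 -0.997] need mm [ 4.8  4.7 60.2] units [0.097 0.095 1.204] q6 0.99 t 16.85 F [ 0.7 -1.  -1.8] w 59.6
t: 17.35
ee_pos: [472.9, -112.8, 134.5]
orientation: [3.083, 0.574, -0.121]
ft_force: [0.8, -0.3, -1.6]
width: 59.7
pos [ 472.9 -112.8  134.5] jaw dir deg -68.9 tilt [-0.075 -0.018 -0.997] need mm [ 7.   9.6 -6.1] units [ 0.139  0.192 -0.122] q6 1.0 t 17.35 F [ 0.8 -0.3 -1.6] w 59.7
```

```bash
cat > s.sh <<'E'
python3 -c "
from h import *
o,p,R=pose(); print(p.round(1),'tilt',R[:2,2].round(4),'q',o['qpos'].round(3),'qv',o['qvel'].round(2))"
E
sh s.sh; python3 -m crank '[{"travel":[0,0,-0.3],"turn":0}]' >/dev/null; sh s.sh; python3 -m crank '[{"travel":[0,0,-0.3],"turn":0}]'>/dev/null; sh s.sh;  python3 -m crank '[{"travel":[0,0,0],"turn":0}]'>/dev/null; sh s.sh; python3 -m crank '[{"travel":[0,0,0],"turn":0}]'>/dev/null; sh s.sh
python3 -m crank '[{"travel":[0,0,0.3],"turn":0}]' >/dev/null; sh s.sh; python3 -m crank '[{"travel":[0,0,0.3],"turn":0}]'>/dev/null; sh s.sh;  python3 -m crank '[{"travel":[0,0,0],"turn":0}]'>/dev/null; sh s.sh; python3 -m crank '[{"travel":[0,0,0],"turn":0}]'>/dev/null; sh s.sh
```

```text
[ 472.9 -112.8  134.5] tilt [-0.0753 -0.0177] q [-0.238  0.411  1.962 -0.047  0.839  0.997] qv [ 0.01  0.    0.    0.   -0.    0.  ]
[ 472.1 -111.9  147.6] tilt [-0.0804 -0.0164] q [-0.236  0.39   1.954 -0.045  0.873  0.996] qv [ 0.02 -0.24 -0.1   0.01  0.35 -0.01]
[ 472.6 -111.3  162.4] tilt [-0.0823 -0.0159] q [-0.235  0.367  1.944 -0.044  0.908  0.995] qv [ 0.01 -0.22 -0.1   0.01  0.35 -0.01]
[ 473.6 -111.3  163.7] tilt [-0.0796 -0.0166] q [-0.234  0.365  1.942 -0.044  0.909  0.995] qv [ 0.    0.02  0.02 -0.   -0.02 -0.  ]
[ 473.5 -111.2  163.7] tilt [-0.0792 -0.0167] q [-0.234  0.364  1.943 -0.044  0.908  0.995] qv [ 0.   -0.01 -0.01  0.    0.   -0.  ]
[ 473.7 -111.7  149.7] tilt [-0.0755 -0.0176] q [-0.235  0.386  1.953 -0.045  0.873  0.996] qv [-0.01  0.26  0.14 -0.02 -0.37  0.01]
[ 472.5 -111.9  134.2] tilt [-0.0748 -0.0178] q [-0.236  0.41   1.964 -0.047  0.837  0.998] qv [-0.01  0.24  0.09 -0.01 -0.36  0.01]
[ 471.  -111.5  132.5] tilt [-0.0782 -0.0169] q [-0.236  0.413  1.966 -0.047  0.836  0.998] qv [ 0.   -0.02 -0.01  0.    0.01  0.  ]
[ 470.8 -111.5  132.3] tilt [-0.079  -0.0167] q [-0.236  0.413  1.966 -0.047  0.836  0.998] qv [-0.    0.01  0.01 -0.   -0.01  0.  ]
```

```bash
python3 -m crank '[{"travel":[0.2,0.1,0],"turn":0},{"travel":[0.06,0.1,0.1],"turn":0},{"travel":[0,0,0.2],"turn":0},{"travel":[0,0,0.1],"turn":0},{"travel":[0,0,0],"turn":0},{"travel":[0,0,0],"turn":0}]'
python3 -c "
from h import *
need(484.3,-119.0,84)"; sh s.sh
```

```text
t: 18.75
ee_pos: [487.3, -117.1, 110.2]
orientation: [3.083, 0.577, -0.124]
ft_force: [0.3, -0.1, -0.4]
width: 59.5
pos [ 487.3 -117.1  110.2] jaw dir deg -68.8 tilt [-0.077 -0.017 -0.997] need mm [-1.4  1.  26.3] units [-0.028  0.019  0.527] q6 1.0 t 18.75 F [ 0.3 -0.1 -0.4] w 59.5
[ 487.3 -117.1  110.2] tilt [-0.0772 -0.0172] q [-0.239  0.471  1.939 -0.049  0.804  0.997] qv [-0.    0.01  0.    0.   -0.01  0.  ]
```

```bash
python3 -m crank '[{"travel":[-0.03,0.02,0.1],"turn":0},{"travel":[0,0,0.1],"turn":0},{"travel":[0,0,0.08],"turn":0},{"travel":[0,0,0.03],"turn":0},{"travel":[0,0,0],"turn":0}]'
python3 -c "
from h import *
need(484.3,-119.0,84)"
```

```text
t: 19.25
ee_pos: [484.5, -119.0, 93.7]
orientation: [3.083, 0.577, -0.124]
ft_force: [0.1, 1.1, -0.8]
width: 60.0
pos [ 484.5 -119.    93.7] jaw dir deg -68.8 tilt [-0.077 -0.017 -0.997] need mm [0.5 0.1 9.7] units [0.011 0.001 0.193] q6 1.0 t 19.25 F [ 0.1  1.1 -0.8] w 60.0
```

```bash
python3 - <<'E'
from h import *
im=imaging.get_image("scene");cv2.imwrite("pics/s5.png",cv2.resize(im[150:280,260:440],(720,520),interpolation=cv2.INTER_CUBIC))
E
```

```text
(no output)
```

View pics/s5.png

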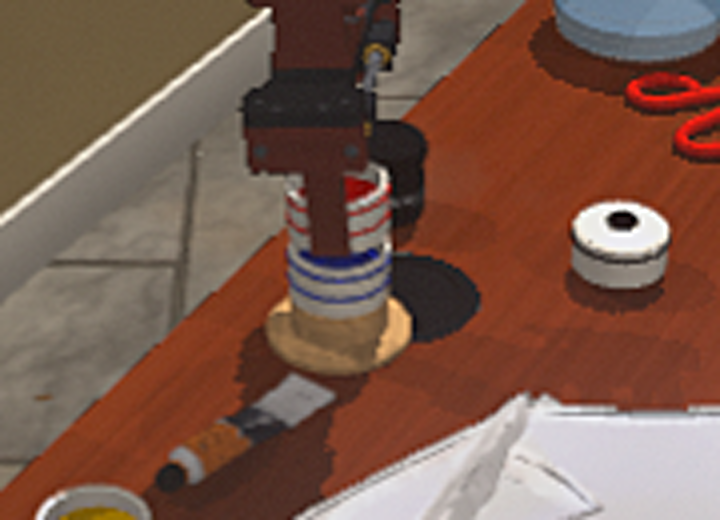

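Red is lined up over blue, tilted slightly as expected. I'll finish the descent in small steps.

```bash
python3 -m crank '[{"travel":[0,0,0.09],"turn":0},{"travel":[0,0,0.07],"turn":0},{"travel":[0,0,0.03],"turn":0},{"travel":[0,0,0],"turn":0}]'; python3 -m crank '[{"travel":[0,0,0.02],"turn":0},{"travel":[0,0,0],"turn":0}]'; sh s.sh
```

```text
t: 19.7
ee_pos: [484.4, -119.3, 84.1]
orientation: [3.082, 0.577, -0.122]
ft_force: [-1.2, 0.7, 2.6]
width: 59.5
t: 19.9
ee_pos: [484.5, -119.6, 84.1]
orientation: [3.082, 0.577, -0.122]
ft_force: [-1.0, 1.4, 0.7]
width: 59.5
[ 484.5 -119.6   84.1] tilt [-0.0755 -0.018 ] q [-0.245  0.514  1.953 -0.053  0.745  0.996] qv [ 0.   -0.01 -0.   -0.    0.    0.  ]
```

```bash
python3 -m crank '[{"travel":[0,0,0],"turn":0},{"travel":[0,0,0],"turn":0},{"travel":[0,0,0],"turn":0},{"travel":[0,0,0],"turn":0},{"travel":[0,0,0],"turn":0}]' 1
python3 -m crank '[{"travel":[0,0,-0.3],"turn":0},{"travel":[0,0,-0.5],"turn":0},{"travel":[0,0,-0.6],"turn":0},{"travel":[0,0,-0.5],"turn":0},{"travel":[0,0,-0.4],"turn":0},{"travel":[0,0,0],"turn":0},{"travel":[0,0,0],"turn":0}]'; sh s.sh
python3 - <<'E'
from h import *
im=imaging.get_image("wrist");I=imaging.camera_info("wrist");np.save("pics/w6.npy",I,allow_pickle=True)
cv2.imwrite("pics/w6.png",im)
im=imaging.get_image("scene");cv2.imwrite("pics/s6.png",cv2.resize(im[150:280,260:440],(720,520),interpolation=cv2.INTER_CUBIC))
E
```

```text
t: 20.4
ee_pos: [484.8, -119.5, 83.9]
orientation: [3.082, 0.577, -0.121]
ft_force: [0.5, -0.2, 0.5]
width: 87.6
t: 21.1
ee_pos: [492.6, -117.1, 201.1]
orientation: [3.083, 0.577, -0.126]
ft_force: [0.2, 0.1, 0.8]
width: 87.8
[ 492.6 -117.1  201.1] tilt [-0.0782 -0.017 ] q [-0.237  0.334  1.876 -0.041  1.004  0.988] qv [-0.   -0.01 -0.01  0.    0.   -0.  ]
```

View pics/w6.png

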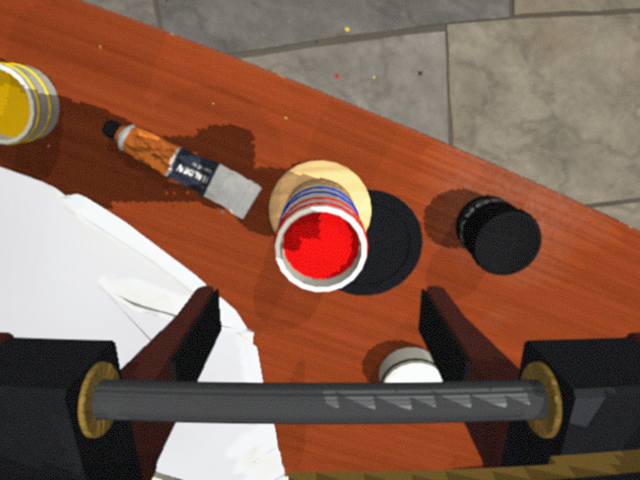

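View pics/s6.png

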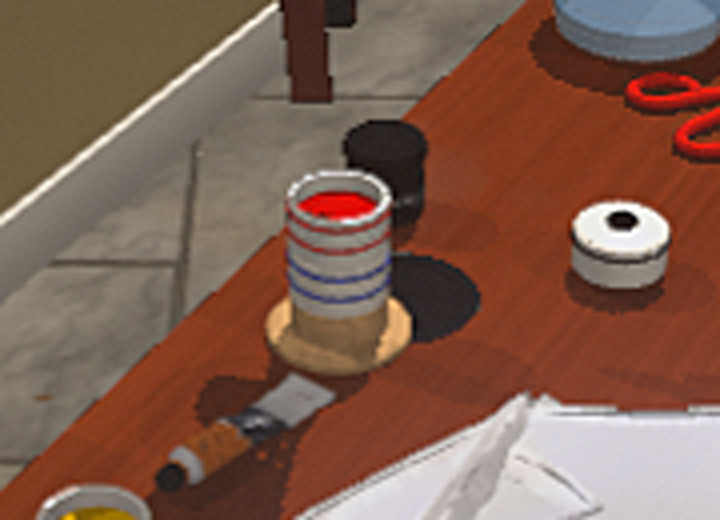

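Red is seated: level, with two even red and blue bands. Next is yellow.

```bash
python3 - <<'E'
from h import *
print(rim(cv2.imread("pics/w6.png"),np.load("pics/w6.npy",allow_pickle=True).item(),(320,247),96))
need(485,137,185)
E
```

```text
(array([ 484.6, -119.9]), np.float64(29.6), np.float64(0.28), 252)
pos [ 492.3 -117.   200.6] jaw dir deg -68.8 tilt [-0.079 -0.017 -0.997] need mm [  86.1 -239.3   11.9] units [ 1.722 -4.786  0.237] q6 0.99 t 21.2 F [ 0.5  0.2 -0.7] w 87.9
```

```bash
python3 -m crank '[{"travel":[0.06,-0.2,0],"turn":0},{"travel":[0.13,-0.37,0],"turn":0},{"travel":[0.13,-0.37,0.02],"turn":0},{"travel":[0.13,-0.37,0.02],"turn":0},{"travel":[0.13,-0.37,0.02],"turn":0},{"travel":[0.13,-0.37,0.02],"turn":0}]'; sh s.sh;  python3 -m crank '[{"travel":[0.13,-0.37,0.02],"turn":0},{"travel":[0.13,-0.37,0.02],"turn":0},{"travel":[0.13,-0.37,0.02],"turn":0},{"travel":[0.13,-0.37,0.02],"turn":0},{"travel":[0.13,-0.37,0.02],"turn":0},{"travel":[0.13,-0.37,0.02],"turn":0},{"travel":[0.13,-0.37,0],"turn":0}]'; sh s.sh;  python3 -m crank '[{"travel":[0.1,-0.2,0],"turn":0},{"travel":[0,0,0],"turn":0},{"travel":[0,0,0],"turn":0}]'; sh s.sh
python3 - <<'E'
from h import *
need(485,137,185)
im=imaging.get_image("wrist");I=imaging.camera_info("wrist");np.save("pics/w7.npy",I,allow_pickle=True)
cv2.imwrite("pics/w7.png",im)
E
```

```text
t: 21.8
ee_pos: [483.5, -3.8, 188.7]
orientation: [-3.084, -0.57, 0.145]
ft_force: [-0.2, 0.3, -0.1]
width: 87.6
[483.5  -3.8 188.7] tilt [-0.0909 -0.0147] q [-0.022  0.329  1.922 -0.02   0.981  1.195] qv [ 0.41  0.02  0.04  0.04 -0.03  0.38]
t: 22.5
ee_pos: [471.2, 142.3, 173.1]
orientation: [-3.082, -0.57, 0.169]
ft_force: [0.5, -0.7, 0.8]
width: 88.1
[471.2 142.3 173.1] tilt [-0.1063 -0.0164] q [0.262 0.371 1.905 0.014 0.973 1.459] qv [ 0.39  0.08 -0.09  0.05  0.02  0.36]
t: 22.8
ee_pos: [470.1, 156.1, 170.6]
orientation: [-3.081, -0.576, 0.176]
ft_force: [0.6, -0.7, 0.0]
width: 87.9
[470.1 156.1 170.6] tilt [-0.1106 -0.018 ] q [0.288 0.381 1.897 0.017 0.975 1.479] qv [ 0.01  0.01 -0.    0.   -0.    0.  ]
pos [470.1 156.1 170.6] jaw dir deg -68.9 tilt [-0.111 -0.018 -0.994] need mm [  5.3  22.8 -15.6] units [ 0.107  0.457 -0.313] q6 1.48 t 22.8 F [ 0.6 -0.7  0. ] w 87.9
```

View pics/w7.png

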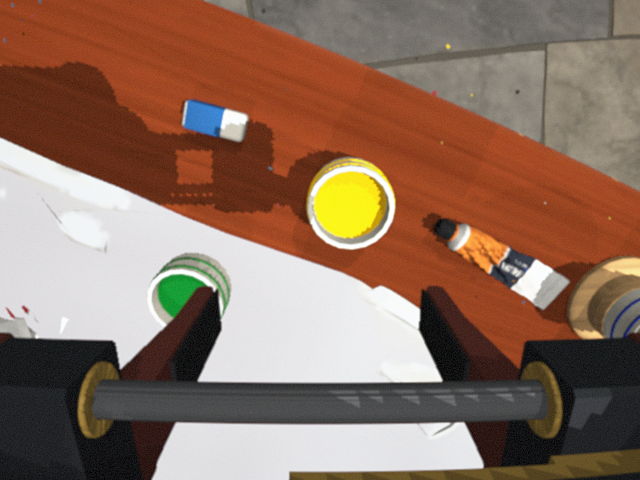

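Yellow is at (350,205), clear of the tube cap at (443,229). Tilt keeps building up as the arm moves, so I'll measure yellow and check whether tiny moves also add drift.

```bash
python3 - <<'E'
from h import *
I=np.load("pics/w7.npy",allow_pickle=True).item()
print(rim(cv2.imread("pics/w7.png"),I,(350,205),40)); print("cap",onz(I,(438,222),11),onz(I,(443,236),11))
E
sh s.sh;python3 -m crank '[{"travel":[0,0.02,0],"turn":0},{"travel":[0,-0.02,0],"turn":0},{"travel":[0,0.02,0],"turn":0},{"travel":[0,-0.02,0],"turn":0},{"travel":[0,0.02,0],"turn":0},{"travel":[0,-0.02,0],"turn":0}]'>/dev/null;sh s.sh
python3 -m crank '[{"travel":[0,1,0],"turn":0},{"travel":[0,0,0],"turn":0}]'>/dev/null;sh s.sh
python3 -m crank '[{"travel":[1,0,0],"turn":0},{"travel":[0,0,0],"turn":0}]'>/dev/null;sh s.sh
python3 -m crank '[{"travel":[-1,0,0],"turn":0},{"travel":[0,0,0],"turn":0}]'>/dev/null;sh s.sh
```

```text
(array([484.6, 141.5]), np.float64(29.5), np.float64(0.28), 240)
cap [491.37303273  70.0395109   11.        ] [482.50123468  61.03398048  11.        ]
[470.1 155.9 170.6] tilt [-0.1105 -0.0179] q [0.288 0.38  1.897 0.017 0.975 1.479] qv [-0.01 -0.01 -0.    0.   -0.    0.  ]
[470.5 153.3 170.8] tilt [-0.1105 -0.0178] q [0.283 0.38  1.898 0.017 0.975 1.478] qv [ 0.02 -0.    0.    0.    0.    0.02]
[489.  106.7 169.9] tilt [-0.1091 -0.0178] q [0.189 0.388 1.886 0.004 0.978 1.39 ] qv [ 0.11 -0.01  0.02  0.06  0.01  0.06]
[534.8 123.7 163.9] tilt [-0.1116 -0.0176] q [0.203 0.46  1.782 0.006 1.013 1.405] qv [-0.02 -0.07  0.17 -0.    0.05 -0.  ]
[485.7 106.  167.4] tilt [-0.1164 -0.0184] q [0.189 0.391 1.891 0.005 0.978 1.392] qv [ 0.02  0.07 -0.17  0.01 -0.04  0.01]
```

```bash

python3 -m crank '[{"travel":[0,0,1],"turn":0},{"travel":[0,0,0],"turn":0}]'>/dev/null;sh s.sh
python3 -m crank '[{"travel":[0,0,-1],"turn":0},{"travel":[0,0,0],"turn":0}]'>/dev/null;sh s.sh
python3 -m crank '[{"travel":[0,0,0.2],"turn":0},{"travel":[0,0,0.4],"turn":0},{"travel":[0,0,0.4],"turn":0},{"travel":[0,0,0.2],"turn":0},{"travel":[0,0,0],"turn":0}]'>/dev/null;sh s.sh
python3 -m crank '[{"travel":[0,0,0],"turn":1},{"travel":[0,0,0],"turn":0}]'>/dev/null;sh s.sh
python3 -m crank '[{"travel":[0,0,0],"turn":-1},{"travel":[0,0,0],"turn":0}]'>/dev/null;sh s.sh
```

```text
[480.2 105.8 120.4] tilt [-0.1141 -0.0177] q [0.19  0.459 1.928 0.005 0.871 1.392] qv [ 0.01 -0.12 -0.13  0.    0.06  0.  ]
[486.5 107.5 172.3] tilt [-0.1166 -0.018 ] q [0.191 0.385 1.885 0.005 0.99  1.393] qv [ 0.01  0.09  0.08  0.   -0.04  0.  ]
[482.8 108.1 114.5] tilt [-0.1076 -0.0161] q [0.193 0.47  1.927 0.006 0.853 1.394] qv [ 0.   -0.01 -0.01  0.    0.01 -0.  ]
[483.  108.3 114.7] tilt [-0.1081 -0.0162] q [0.194 0.47  1.927 0.006 0.855 1.496] qv [ 0.   -0.   -0.01  0.    0.   -0.08]
[483.8 108.6 115.7] tilt [-0.1067 -0.0159] q [0.194 0.468 1.925 0.007 0.856 1.389] qv [-0.   -0.01 -0.01 -0.    0.    0.06]
```

```bash

python3 -m crank '[{"travel":[0,0,-1],"turn":0},{"travel":[0,0,0],"turn":0},{"travel":[0,0,-1],"turn":0},{"travel":[0,0,0],"turn":0}]'>/dev/null;sh s.sh
python3 -m crank '[{"travel":[0,0,0.2],"turn":0},{"travel":[0,0,0.4],"turn":0},{"travel":[0,0,0.4],"turn":0},{"travel":[0,0,0.4],"turn":0},{"travel":[0,0,0.4],"turn":0},{"travel":[0,0,0.2],"turn":0},{"travel":[0,0,0],"turn":0},{"travel":[0,0,-1],"turn":0},{"travel":[0,0,0],"turn":0},{"travel":[0,0,-1],"turn":0},{"travel":[0,0,0],"turn":0}]'>/dev/null;sh s.sh
python3 -m crank '[{"travel":[0,0,0.3],"turn":0},{"travel":[0,0,0.6],"turn":0},{"travel":[0,0,0.6],"turn":0},{"travel":[0,0,0.4],"turn":0},{"travel":[0,0,0.1],"turn":0},{"travel":[0,0,0],"turn":0}]'>/dev/null;sh s.sh
```

```text
[494.5 110.2 212.1] tilt [-0.1071 -0.016 ] q [0.193 0.335 1.846 0.006 1.07  1.393] qv [-0.    0.09  0.12 -0.   -0.05  0.01]
[490.7 109.5 199.8] tilt [-0.1129 -0.0171] q [0.193 0.349 1.86  0.006 1.047 1.397] qv [-0.    0.09  0.12  0.   -0.05  0.  ]
[482.9 108.6 100.8] tilt [-0.1007 -0.0147] q [0.194 0.491 1.936 0.007 0.816 1.396] qv [-0.  0.  0.  0. -0. -0.]
```

```bash

python3 -m crank '[{"travel":[0,0,-1],"turn":0},{"travel":[0,0,0],"turn":0},{"travel":[0,0,-1],"turn":0},{"travel":[0,0,0],"turn":0},{"travel":[0,0,0],"turn":0}]'>/dev/null;sh s.sh
python3 -m crank '[{"travel":[0,0,0.3],"turn":0},{"travel":[0,0,0.6],"turn":0},{"travel":[0,0,0.6],"turn":0},{"travel":[0,0,0.4],"turn":0},{"travel":[0,0,0.1],"turn":0},{"travel":[0,0,0],"turn":0}]'>/dev/null;sh s.sh
python3 -m crank '[{"travel":[0,0,-1],"turn":0},{"travel":[0,0,0],"turn":0},{"travel":[0,0,0],"turn":0},{"travel":[0,0,-1],"turn":0},{"travel":[0,0,0],"turn":0},{"travel":[0,0,0],"turn":0}]'>/dev/null;sh s.sh
python3 -m crank '[{"travel":[0,0,0.3],"turn":0},{"travel":[0,0,0.4],"turn":0},{"travel":[0,0,0.4],"turn":0},{"travel":[0,0,0.4],"turn":0},{"travel":[0,0,0.3],"turn":0},{"travel":[0,0,0.2],"turn":0},{"travel":[0,0,0.1],"turn":0},{"travel":[0,0,0],"turn":0}]'>/dev/null;sh s.sh
```

```text
[494.2 110.2 200. ] tilt [-0.0969 -0.014 ] q [0.193 0.346 1.862 0.006 1.032 1.397] qv [-0.   -0.05 -0.06 -0.    0.01  0.  ]
[486.4 109.3  99.2] tilt [-0.0893 -0.0125] q [0.194 0.493 1.936 0.007 0.802 1.397] qv [-0.  0.  0.  0.  0.  0.]
[496.4 110.7 201.9] tilt [-0.088  -0.0122] q [0.193 0.343 1.861 0.006 1.027 1.398] qv [-0.   -0.04 -0.05  0.    0.01 -0.  ]
[485.5 109.1  90.9] tilt [-0.0884 -0.0123] q [0.194 0.506 1.942 0.007 0.783 1.397] qv [-0.  0. -0.  0.  0. -0.]
```

```bash

python3 -m crank '[{"travel":[0,0,-1],"turn":0},{"travel":[0,0,0],"turn":0},{"travel":[0,0,-1],"turn":0},{"travel":[0,0,0],"turn":0},{"travel":[0,0,0],"turn":0},{"travel":[0,0,0.3],"turn":0},{"travel":[0,0,0.6],"turn":0},{"travel":[0,0,0.6],"turn":0},{"travel":[0,0,0.4],"turn":0},{"travel":[0,0,0.1],"turn":0},{"travel":[0,0,0],"turn":0}]'>/dev/null;sh s.sh
python3 -m crank '[{"travel":[0,0,-1],"turn":0},{"travel":[0,0,0],"turn":0},{"travel":[0,0,-1],"turn":0},{"travel":[0,0,0],"turn":0},{"travel":[0,0,0],"turn":0},{"travel":[0,0,0.3],"turn":0},{"travel":[0,0,0.8],"turn":0},{"travel":[0,0,0.8],"turn":0},{"travel":[0,0,0.1],"turn":0},{"travel":[0,0,0],"turn":0}]'>/dev/null;sh s.sh
```

```text
[486.7 109.4  85.6] tilt [-0.0832 -0.0113] q [0.194 0.515 1.944 0.007 0.766 1.397] qv [ 0.    0.01  0.   -0.   -0.   -0.  ]
[489.9 110.   84. ] tilt [-0.0746 -0.0096] q [0.194 0.518 1.943 0.007 0.756 1.397] qv [-0.    0.02  0.01 -0.   -0.    0.  ]
```

```bash

python3 -m crank '[{"travel":[0,0,0],"turn":1},{"travel":[0,0,0],"turn":1},{"travel":[0,0,0],"turn":0}]' 0.75
python3 -c "
from h import *
need(484.6,141.5,75)"
```

```text
t: 32.35
ee_pos: [491.9, 110.4, 87.5]
orientation: [3.127, 0.246, -0.113]
ft_force: [0.8, -0.1, 0.0]
width: 77.0
pos [491.9 110.4  87.5] jaw dir deg -81.0 tilt [-0.071 -0.009 -0.997] need mm [ -1.4 -31.8  12.8] units [-0.029 -0.636  0.255] q6 1.6 t 32.35 F [ 0.8 -0.1  0. ] w 77.0
```

```bash

python3 -m crank '[{"travel":[-0.03,-0.62,0],"turn":0},{"travel":[0,0,0],"turn":0},{"travel":[0,0,0],"turn":0}]'
python3 -c "
from h import *
need(484.6,141.5,27)"
```

```text
t: 32.65
ee_pos: [488.3, 141.9, 91.7]
orientation: [3.127, 0.256, -0.103]
ft_force: [-0.6, -0.1, 0.2]
width: 77.0
pos [488.3 141.9  91.7] jaw dir deg -80.6 tilt [-0.065 -0.007 -0.998] need mm [ 0.5 -0.  64.8] units [ 1.000e-02 -1.000e-03  1.296e+00] q6 1.65 t 32.65 F [-0.6 -0.1  0.2] w 77.0
```

```bash

python3 -m crank '[{"travel":[0,0,0.3],"turn":0},{"travel":[0,0,0.5],"turn":0},{"travel":[0,0,0.1],"turn":0},{"travel":[0,0,0],"turn":0}]'
python3 -c "
from h import *
need(484.6,141.5,27)
im=imaging.get_image('scene');cv2.imwrite('pics/s8.png',cv2.resize(im[210:330,200:380],(780,520),interpolation=cv2.INTER_CUBIC))"
```

```text
t: 33.05
ee_pos: [488.6, 140.8, 49.2]
orientation: [3.128, 0.264, -0.093]
ft_force: [-0.8, 0.4, 1.1]
width: 76.7
pos [488.6 140.8  49.2] jaw dir deg -80.3 tilt [-0.059 -0.006 -0.998] need mm [-2.5 -1.3 22.4] units [-0.049 -0.026  0.448] q6 1.64 t 33.05 F [-0.8  0.4  1.1] w 76.7
```

View pics/s8.png

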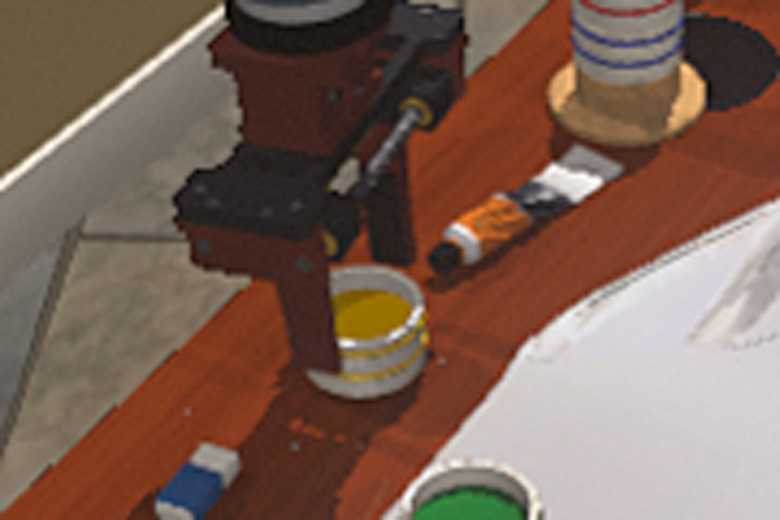

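The fingers straddle yellow and clear the tube cap. Continuing down.

```bash

python3 -m crank '[{"travel":[-0.05,-0.02,0.1],"turn":0},{"travel":[0,0,0.18],"turn":0},{"travel":[0,0,0.14],"turn":0},{"travel":[0,0,0],"turn":0},{"travel":[0,0,0],"turn":0}]'
python3 -c "
from h import *
need(484.6,141.5,27)"
```

```text
t: 33.6
ee_pos: [485.9, 141.2, 29.1]
orientation: [3.129, 0.265, -0.087]
ft_force: [-0.2, 1.4, -0.2]
width: 76.8
pos [485.9 141.2  29.1] jaw dir deg -80.3 tilt [-0.055 -0.005 -0.998] need mm [-1.2 -0.5  2.1] units [-0.023 -0.01   0.043] q6 1.64 t 33.6 F [-0.2  1.4 -0.2] w 76.8
```

```bash
python3 -m crank '[{"travel":[-0.02,-0.01,0.04],"turn":0},{"travel":[0,0,0],"turn":0}]'; python3 -m crank '[{"travel":[0,0,0],"turn":0},{"travel":[0,0,0],"turn":0},{"travel":[0,0,0],"turn":0},{"travel":[0,0,0],"turn":0},{"travel":[0,0,0],"turn":0}]' -1; sh s.sh
python3 -m crank '[{"travel":[0,0,-0.5],"turn":0},{"travel":[0,0,-0.7],"turn":0},{"travel":[0,0,-0.7],"turn":0},{"travel":[0,0,-0.5],"turn":0},{"travel":[0,0,0],"turn":0},{"travel":[0,0,0],"turn":0}]'; sh s.sh
python3 -c "
from h import *
need(484.6,-119.9,160)"
```

```text
t: 33.8
ee_pos: [484.8, 141.6, 27.1]
orientation: [3.129, 0.265, -0.087]
ft_force: [-0.7, -0.6, 0.3]
width: 76.9
t: 34.3
ee_pos: [484.9, 141.7, 27.3]
orientation: [3.129, 0.265, -0.086]
ft_force: [-0.3, -0.2, -1.0]
width: 60.0
[484.9 141.7  27.3] tilt [-0.0548 -0.0051] q [0.256 0.62  1.958 0.015 0.619 1.645] qv [-0.  0.  0. -0.  0. -0.]
t: 34.9
ee_pos: [490.3, 141.9, 149.8]
orientation: [3.128, 0.265, -0.092]
ft_force: [-0.2, -1.1, -1.7]
width: 60.1
[490.3 141.9 149.8] tilt [-0.0585 -0.0061] q [0.253 0.41  1.909 0.011 0.881 1.648] qv [-0.   -0.02 -0.01 -0.    0.01 -0.  ]
pos [490.3 141.9 149.8] jaw dir deg -80.3 tilt [-0.059 -0.006 -0.998] need mm [-50.2 257.1  -8.2] units [-1.004  5.142 -0.164] q6 1.65 t 34.9 F [-0.2 -1.1 -1.7] w 60.1
```

```bash
python3 -m crank '[{"travel":[-0.15,0.9,-0.05],"turn":0},{"travel":[0,0,0],"turn":0},{"travel":[0,0,0],"turn":0},{"travel":[-0.15,0.9,-0.05],"turn":0},{"travel":[0,0,0],"turn":0},{"travel":[0,0,0],"turn":0}]'; sh s.sh
python3 -m crank '[{"travel":[-0.15,0.9,-0.05],"turn":0},{"travel":[0,0,0],"turn":0},{"travel":[0,0,0],"turn":0},{"travel":[-0.15,0.9,-0.05],"turn":0},{"travel":[0,0,0],"turn":0},{"travel":[0,0,0],"turn":0}]'; sh s.sh
python3 -c "
from h import *
need(484.6,-119.9,150)"
```

```text
t: 35.5
ee_pos: [488.0, 49.7, 149.0]
orientation: [3.127, 0.268, -0.107]
ft_force: [0.4, 0.3, -1.1]
width: 60.0
[488.   49.7 149. ] tilt [-0.0676 -0.0069] q [ 0.078  0.391  1.946 -0.002  0.873  1.479] qv [-0.03  0.01  0.01 -0.02 -0.   -0.01]
t: 36.1
ee_pos: [488.9, -37.3, 151.7]
orientation: [-3.127, -0.278, 0.113]
ft_force: [0.4, 1.0, -0.9]
width: 59.8
[488.9 -37.3 151.7] tilt [-0.0714 -0.006 ] q [-0.093  0.387  1.943 -0.016  0.882  1.312] qv [-0.01  0.   -0.01 -0.01 -0.   -0.01]
pos [488.9 -37.3 151.7] jaw dir deg -79.9 tilt [-0.071 -0.006 -0.997] need mm [-18.6  80.6   2.5] units [-0.373  1.611  0.051] q6 1.31 t 36.1 F [ 0.4  1.  -0.9] w 59.8
```

```bash
python3 -m crank '[{"travel":[-0.19,0.81,0],"turn":0},{"travel":[0,0,0],"turn":0},{"travel":[0,0,0],"turn":0},{"travel":[-0.19,0.8,0],"turn":0},{"travel":[0,0,0],"turn":0},{"travel":[0,0,0],"turn":0}]'; sh s.sh
python3 -c "
from h import *
need(484.6,-119.9,130)"
```

```text
t: 36.7
ee_pos: [485.6, -112.9, 151.5]
orientation: [-3.124, -0.292, 0.114]
ft_force: [-0.7, 1.7, -1.3]
width: 59.6
[ 485.6 -112.9  151.5] tilt [-0.0726 -0.0048] q [-0.24   0.398  1.926 -0.028  0.887  1.164] qv [-0.    0.   -0.01 -0.01 -0.   -0.  ]
pos [ 485.6 -112.9  151.5] jaw dir deg -79.3 tilt [-0.073 -0.005 -0.997] need mm [-0.7  6.8 21.5] units [-0.015  0.137  0.431] q6 1.16 t 36.7 F [-0.7  1.7 -1.3] w 59.6
```

```bash
python3 -m crank '[{"travel":[-0.01,0.137,0],"turn":0},{"travel":[0,0,0.15],"turn":0},{"travel":[0,0,0.2],"turn":0},{"travel":[0,0,0.05],"turn":0},{"travel":[0,0,0],"turn":0},{"travel":[0,0,0],"turn":0}]'; sh s.sh
python3 -c "
from h import *
need(485,-119.9,116.5)"
```

```text
t: 37.3
ee_pos: [484.5, -116.0, 128.8]
orientation: [-3.122, -0.299, 0.117]
ft_force: [-0.1, 0.2, -1.3]
width: 60.2
[ 484.5 -116.   128.8] tilt [-0.0747 -0.0041] q [-0.246  0.435  1.937 -0.03   0.841  1.155] qv [ 0.    0.01  0.   -0.   -0.    0.  ]
pos [ 484.5 -116.   128.8] jaw dir deg -79.1 tilt [-0.075 -0.004 -0.997] need mm [ 0.6  4.1 12.3] units [0.013 0.081 0.245] q6 1.15 t 37.3 F [-0.1  0.2 -1.3] w 60.2
```

```bash
python3 -m crank '[{"travel":[0.01,0.08,0],"turn":0},{"travel":[0,0,0],"turn":0},{"travel":[0,0,0.08],"turn":0},{"travel":[0,0,0],"turn":0}]'
python3 -c "
from h import *
need(485,-119.9,116.5)"
```

```text
t: 37.7
ee_pos: [486.0, -120.4, 124.9]
orientation: [-3.123, -0.299, 0.116]
ft_force: [-0.1, 0.5, -1.2]
width: 60.0
pos [ 486.  -120.4  124.9] jaw dir deg -79.1 tilt [-0.074 -0.004 -0.997] need mm [-0.3 -0.6  8.5] units [-0.006 -0.012  0.17 ] q6 1.15 t 37.7 F [-0.1  0.5 -1.2] w 60.0
```

```bash
python3 -m crank '[{"travel":[0,-0.01,0.08],"turn":0},{"travel":[0,0,0.07],"turn":0},{"travel":[0,0,0.02],"turn":0},{"travel":[0,0,0],"turn":0}]'; python3 -m crank '[{"travel":[0,0,0.02],"turn":0},{"travel":[0,0,0],"turn":0}]'
```

```text
t: 38.1
ee_pos: [485.6, -120.3, 116.3]
orientation: [-3.123, -0.299, 0.115]
ft_force: [-0.8, -0.3, 3.4]
width: 59.7
t: 38.3
ee_pos: [485.8, -120.3, 116.5]
orientation: [-3.123, -0.299, 0.114]
ft_force: [-0.7, 0.0, -0.9]
width: 59.7
```

```bash
python3 -m crank '[{"travel":[0,0,0],"turn":0},{"travel":[0,0,0],"turn":0},{"travel":[0,0,0],"turn":0},{"travel":[0,0,0],"turn":0},{"travel":[0,0,0],"turn":0}]' 1
python3 -m crank '[{"travel":[0,0,-0.3],"turn":0},{"travel":[0,0,-0.6],"turn":0},{"travel":[0,0,-0.6],"turn":0},{"travel":[0,0,-0.3],"turn":0},{"travel":[0,0,0],"turn":0},{"travel":[0,0,0],"turn":0}]'; sh s.sh
python3 - <<'E'
from h import *
im=imaging.get_image("wrist");I=imaging.camera_info("wrist");np.save("pics/w9.npy",I,allow_pickle=True)
cv2.imwrite("pics/w9.png",im)
im=imaging.get_image("scene");cv2.imwrite("pics/s9.png",cv2.resize(im[150:280,260:440],(720,520),interpolation=cv2.INTER_CUBIC))
E
```

```text
t: 38.8
ee_pos: [485.9, -120.2, 116.2]
orientation: [-3.123, -0.299, 0.114]
ft_force: [0.5, -0.4, -0.4]
width: 87.8
t: 39.4
ee_pos: [491.5, -119.5, 207.4]
orientation: [-3.122, -0.299, 0.119]
ft_force: [0.3, 0.4, -0.9]
width: 87.8
[ 491.5 -119.5  207.4] tilt [-0.0755 -0.0042] q [-0.249  0.324  1.873 -0.027  1.017  1.146] qv [ 0.   -0.01 -0.    0.   -0.    0.  ]
```

View pics/w9.png

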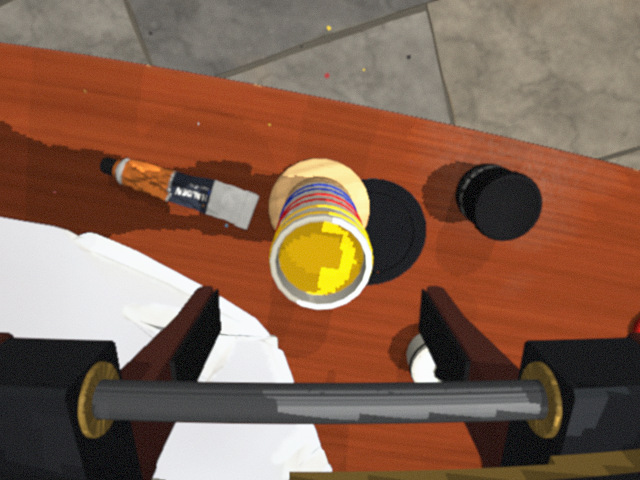

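View pics/s9.png

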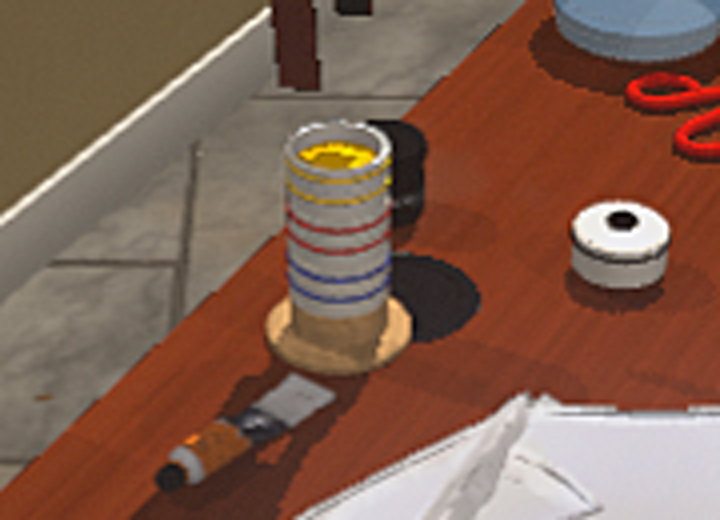

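Yellow is seated and the stack is straight. The cover is next.

```bash
python3 - <<'E'
from h import *
print(rim(cv2.imread("pics/w9.png"),np.load("pics/w9.npy",allow_pickle=True).item(),(321,258),129,r=70))
need(361,-261,185)
E
```

```text
(array([ 485.7, -121. ]), np.float64(29.5), np.float64(0.31), 276)
pos [ 491.2 -119.4  206.8] jaw dir deg -79.1 tilt [-0.077 -0.004 -0.997] need mm [-152.6  114.7   32.3] units [-3.052  2.293  0.647] q6 1.15 t 39.5 F [ 0.2 -0.2 -0.7] w 87.8
```

```bash
python3 -m crank '[{"travel":[-0.76,0.57,0],"turn":0},{"travel":[0,0,0],"turn":0},{"travel":[0,0,0],"turn":0},{"travel":[-0.76,0.57,0],"turn":0},{"travel":[0,0,0],"turn":0},{"travel":[0,0,0],"turn":0},{"travel":[-0.76,0.57,0.2],"turn":0},{"travel":[0,0,0],"turn":0},{"travel":[0,0,0],"turn":0},{"travel":[-0.76,0.57,0.2],"turn":0},{"travel":[0,0,0],"turn":0},{"travel":[0,0,0],"turn":0}]'; sh s.sh
python3 - <<'E'
from h import *
need(361,-261,185)
im=imaging.get_image("wrist");I=imaging.camera_info("wrist");np.save("pics/w10.npy",I,allow_pickle=True)
cv2.imwrite("pics/w10.png",im)
E
```

```text
t: 40.7
ee_pos: [365.0, -258.9, 191.5]
orientation: [-3.117, -0.31, 0.127]
ft_force: [0.2, 0.7, 0.2]
width: 87.8
[ 365.  -258.9  191.5] tilt [-0.0814 -0.0011] q [-0.612  0.264  2.01  -0.059  0.934  0.797] qv [-0.01  0.01  0.01 -0.02  0.   -0.01]
pos [ 365.  -258.9  191.5] jaw dir deg -78.7 tilt [-0.081 -0.001 -0.997] need mm [-3.8  1.4  6.8] units [-0.076  0.027  0.136] q6 0.8 t 40.7 F [0.2 0.7 0.2] w 87.8
```

View pics/w10.png

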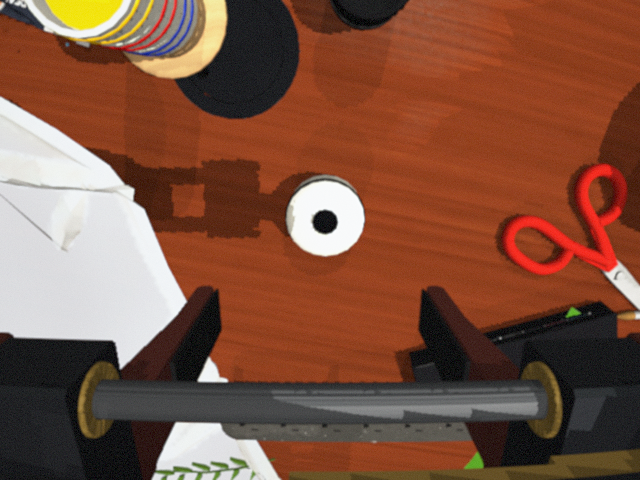

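The cover button is at (324,222), and a black object begins at about (412,352). I'll get their positions.

```bash
python3 - <<'E'
from h import *
I=np.load("pics/w10.npy",allow_pickle=True).item();im=cv2.imread("pics/w10.png")
m=(im.max(2)<70).astype(np.uint8);w=np.zeros_like(m);cv2.circle(w,(324,222),22,1,-1);m*=w
mo=cv2.moments(m,True);c=(mo["m10"]/mo["m00"],mo["m01"]/mo["m00"]);b=onz(I,c,40);print(c,b,mo["m00"])
for p in [(412,352),(415,375),(520,330)]: print(onz(I,p,20))
hsv=cv2.cvtColor(im,cv2.COLOR_BGR2HSV)
need(b[0],b[1],75)
E
```

```text
(324.5966587112172, 221.42959427207637) [ 361.28335132 -261.34686658   40.        ] 419.0
[ 248.61065723 -366.14675624   20.        ]
[ 223.95392331 -376.46841153   20.        ]
[ 290.42267206 -456.32506258   20.        ]
pos [ 364.9 -258.7  191.4] jaw dir deg -78.6 tilt [-0.082 -0.001 -0.997] need mm [  5.3   3.6 116.3] units [0.106 0.073 2.326] q6 0.8 t 40.75 F [-0.3  0.  -0.1] w 87.8
```

```bash
python3 -m crank '[{"travel":[0.1,0.07,0.3],"turn":0},{"travel":[0,0,0.6],"turn":0},{"travel":[0,0,0.6],"turn":0},{"travel":[0,0,0.4],"turn":0},{"travel":[0,0,0.1],"turn":0},{"travel":[0,0,0],"turn":0},{"travel":[0,0,0],"turn":0}]'; sh s.sh
python3 -c "
from h import *
need(361.3,-261.3,50)"
```

```text
t: 41.45
ee_pos: [371.9, -256.7, 90.5]
orientation: [-3.119, -0.33, 0.119]
ft_force: [-0.9, 0.5, 0.2]
width: 87.8
[ 371.9 -256.7   90.5] tilt [-0.0754 -0.0054] q [-0.6    0.451  2.059 -0.074  0.693  0.818] qv [ 0.02 -0.   -0.01  0.    0.    0.  ]
pos [ 371.9 -256.7   90.5] jaw dir deg -78.0 tilt [-0.075 -0.005 -0.997] need mm [-8.3  2.7 41.2] units [-0.165  0.054  0.824] q6 0.82 t 41.45 F [-0.9  0.5  0.2] w 87.8
```

```bash
python3 -m crank '[{"travel":[-0.16,0.05,0],"turn":0},{"travel":[0,0,0.3],"turn":0},{"travel":[0,0,0.3],"turn":0},{"travel":[0,0,0.1],"turn":0},{"travel":[0,0,0],"turn":0},{"travel":[0,0,0],"turn":0}]'
python3 -c "
from h import *
need(361.3,-261.3,26.5)"
```

```text
t: 42.05
ee_pos: [364.4, -264.2, 60.9]
orientation: [3.118, 0.331, -0.106]
ft_force: [-0.1, -0.1, 0.2]
width: 88.2
pos [ 364.4 -264.2   60.9] jaw dir deg -77.9 tilt [-0.067 -0.012 -0.998] need mm [-0.1 -3.4 34.5] units [-0.002 -0.067  0.69 ] q6 0.81 t 42.05 F [-0.1 -0.1  0.2] w 88.2
```

```bash
python3 -m crank '[{"travel":[0,-0.06,0],"turn":0},{"travel":[0,0,0.25],"turn":0},{"travel":[0,0,0.3],"turn":0},{"travel":[0,0,0.1],"turn":0},{"travel":[0,0,0],"turn":0},{"travel":[0,0,0],"turn":0}]'
python3 -c "
from h import *
need(361.3,-261.3,26.5)"
```

```text
t: 42.65
ee_pos: [362.5, -262.1, 28.1]
orientation: [3.115, 0.331, -0.102]
ft_force: [0.6, 0.1, -0.2]
width: 87.6
pos [ 362.5 -262.1   28.1] jaw dir deg -77.9 tilt [-0.064 -0.014 -0.998] need mm [-0.9 -1.1  1.6] units [-0.019 -0.021  0.032] q6 0.82 t 42.65 F [ 0.6  0.1 -0.2] w 87.6
```

```bash
python3 -m crank '[{"travel":[-0.02,-0.02,0.04],"turn":0},{"travel":[0,0,0],"turn":0}]'; python3 -m crank '[{"travel":[0,0,0],"turn":0},{"travel":[0,0,0],"turn":0},{"travel":[0,0,0],"turn":0},{"travel":[0,0,0],"turn":0},{"travel":[0,0,0],"turn":0},{"travel":[0,0,0],"turn":0}]' -1; sh s.sh
python3 -m crank '[{"travel":[0,0,-0.5],"turn":0},{"travel":[0,0,-0.7],"turn":0},{"travel":[0,0,-0.8],"turn":0},{"travel":[0,0,-0.8],"turn":0},{"travel":[0,0,-0.4],"turn":0},{"travel":[0,0,0],"turn":0},{"travel":[0,0,0],"turn":0}]'; sh s.sh
python3 -c "
from h import *
need(485.7,-120.8,180)"
```

```text
t: 42.85
ee_pos: [361.4, -261.5, 26.4]
orientation: [3.115, 0.331, -0.101]
ft_force: [-0.3, -0.5, -0.3]
width: 87.8
t: 43.45
ee_pos: [361.8, -261.7, 27.1]
orientation: [3.114, 0.331, -0.099]
ft_force: [-1.1, 0.7, -0.4]
width: 59.5
[ 361.8 -261.7   27.1] tilt [-0.0621 -0.0152] q [-0.621  0.573  2.092 -0.098  0.52   0.824] qv [ 0. -0.  0. -0. -0. -0.]
t: 44.15
ee_pos: [370.7, -258.2, 190.7]
orientation: [3.117, 0.331, -0.105]
ft_force: [-1.0, 0.1, -2.8]
width: 59.5
[ 370.7 -258.2  190.7] tilt [-0.0658 -0.012 ] q [-0.604  0.263  2.013 -0.06   0.914  0.793] qv [-0.   -0.01 -0.   -0.    0.    0.  ]
pos [ 370.7 -258.2  190.7] jaw dir deg -77.9 tilt [-0.066 -0.012 -0.998] need mm [ 141.7 -110.1    1.5] units [ 2.835 -2.202  0.03 ] q6 0.79 t 44.15 F [-1.   0.1 -2.8] w 59.5
```

```bash
python3 -m crank '[{"travel":[0.71,-0.55,0],"turn":0},{"travel":[0,0,0],"turn":0},{"travel":[0,0,0],"turn":0},{"travel":[0.71,-0.55,0],"turn":0},{"travel":[0,0,0],"turn":0},{"travel":[0,0,0],"turn":0},{"travel":[0.71,-0.55,0],"turn":0},{"travel":[0,0,0],"turn":0},{"travel":[0,0,0],"turn":0}]'; sh s.sh
python3 -c "
from h import *
need(485.7,-120.8,180)"
```

```text
t: 45.05
ee_pos: [451.9, -154.6, 173.6]
orientation: [-3.12, -0.324, 0.129]
ft_force: [-0.7, -0.2, -1.2]
width: 59.5
[ 451.9 -154.6  173.6] tilt [-0.0817 -0.0059] q [-0.335  0.338  1.954 -0.041  0.925  1.055] qv [ 0.01  0.01 -0.01  0.02 -0.01  0.01]
pos [ 451.9 -154.6  173.6] jaw dir deg -78.2 tilt [-0.082 -0.006 -0.997] need mm [ 39.4 -26.3  -9.3] units [ 0.787 -0.525 -0.187] q6 1.05 t 45.05 F [-0.7 -0.2 -1.2] w 59.5
```

```bash
python3 -m crank '[{"travel":[0.38,-0.26,-0.25],"turn":0},{"travel":[0,0,0],"turn":0},{"travel":[0,0,0],"turn":0},{"travel":[0.38,-0.26,-0.05],"turn":0},{"travel":[0,0,0],"turn":0},{"travel":[0,0,0],"turn":0}]'; sh s.sh
python3 -c "
from h import *
need(486,-120.8,163)"
```

```text
t: 45.65
ee_pos: [478.7, -126.6, 183.5]
orientation: [-3.119, -0.314, 0.14]
ft_force: [-1.1, 0.2, -1.6]
width: 59.6
[ 478.7 -126.6  183.5] tilt [-0.0889 -0.0049] q [-0.266  0.35   1.905 -0.034  0.972  1.125] qv [-0.01  0.   -0.    0.01 -0.01 -0.  ]
pos [ 478.7 -126.6  183.5] jaw dir deg -78.5 tilt [-0.089 -0.005 -0.996] need mm [10.1 -3.9 19.7] units [ 0.201 -0.079  0.394] q6 1.12 t 45.65 F [-1.1  0.2 -1.6] w 59.6
```

```bash
python3 -m crank '[{"travel":[0.2,-0.08,0],"turn":0},{"travel":[0,0,0],"turn":0},{"travel":[0,0,0.2],"turn":0},{"travel":[0,0,0.15],"turn":0},{"travel":[0,0,0],"turn":0},{"travel":[0,0,0],"turn":0}]'; sh s.sh
python3 -c "
from h import *
need(486.3,-120.8,149.5)"
```

```text
t: 46.25
ee_pos: [483.9, -122.1, 162.4]
orientation: [-3.118, -0.31, 0.145]
ft_force: [0.3, -0.7, -0.5]
width: 59.3
[ 483.9 -122.1  162.4] tilt [-0.0921 -0.0045] q [-0.255  0.389  1.908 -0.034  0.934  1.139] qv [-0.    0.01  0.01 -0.   -0.01 -0.  ]
pos [ 483.9 -122.1  162.4] jaw dir deg -78.7 tilt [-0.092 -0.004 -0.996] need mm [ 3.8 -0.6 12.6] units [ 0.076 -0.012  0.252] q6 1.14 t 46.25 F [ 0.3 -0.7 -0.5] w 59.3
```

```bash
python3 -m crank '[{"travel":[0.075,-0.01,0],"turn":0},{"travel":[0,0,0],"turn":0},{"travel":[0,0,0.1],"turn":0},{"travel":[0,0,0],"turn":0}]'; 
python3 -c "
from h import *
need(486.3,-120.8,149.5)
im=imaging.get_image('scene');cv2.imwrite('pics/s11.png',cv2.resize(im[140:270,260:440],(720,520),interpolation=cv2.INTER_CUBIC))"
```

```text
t: 46.65
ee_pos: [487.6, -120.8, 156.9]
orientation: [-3.118, -0.311, 0.144]
ft_force: [-0.1, -0.1, -1.9]
width: 59.6
pos [ 487.6 -120.8  156.9] jaw dir deg -78.7 tilt [-0.091 -0.005 -0.996] need mm [-0.6 -0.1  7.5] units [-0.011 -0.002  0.15 ] q6 1.14 t 46.65 F [-0.1 -0.1 -1.9] w 59.6
```

View pics/s11.png

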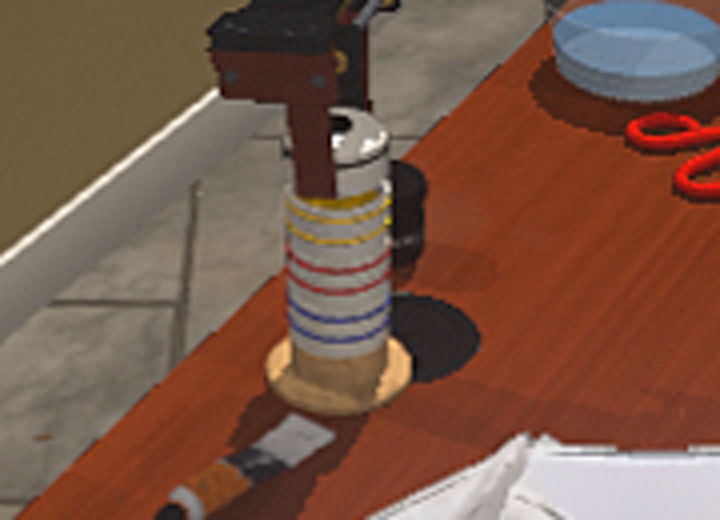

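The cover is lined up over the stack. I'll lower it in small steps.

```bash
python3 -m crank '[{"travel":[0,0,0.08],"turn":0},{"travel":[0,0,0.06],"turn":0},{"travel":[0,0,0],"turn":0}]'; python3 -m crank '[{"travel":[0,0,0.02],"turn":0},{"travel":[0,0,0],"turn":0}]'; sh s.sh
```

```text
t: 47.0
ee_pos: [487.3, -120.9, 149.9]
orientation: [-3.119, -0.311, 0.142]
ft_force: [-0.3, -0.2, -1.3]
width: 59.9
t: 47.2
ee_pos: [488.1, -121.3, 149.6]
orientation: [-3.12, -0.311, 0.139]
ft_force: [-1.0, 0.9, 0.3]
width: 59.9
[ 488.1 -121.3  149.6] tilt [-0.0885 -0.0057] q [-0.251  0.412  1.908 -0.035  0.906  1.144] qv [ 0. -0. -0.  0.  0. -0.]
```

```bash
python3 -m crank '[{"travel":[0,0,0],"turn":0},{"travel":[0,0,0],"turn":0},{"travel":[0,0,0],"turn":0},{"travel":[0,0,0],"turn":0},{"travel":[0,0,0],"turn":0}]' 1
python3 -m crank '[{"travel":[0,0,-0.3],"turn":0},{"travel":[0,0,-0.6],"turn":0},{"travel":[0,0,-0.6],"turn":0},{"travel":[0,0,-0.3],"turn":0},{"travel":[0,0,0],"turn":0},{"travel":[0,0,0],"turn":0}]'; sh s.sh
python3 - <<'E'
from h import *
im=imaging.get_image("wrist");I=imaging.camera_info("wrist")
cv2.imwrite("pics/w12.png",im)
m=(im.max(2)<70).astype(np.uint8)
im=imaging.get_image("scene");cv2.imwrite("pics/s12full.png",im);cv2.imwrite("pics/s12.png",cv2.resize(im[140:270,260:440],(720,520),interpolation=cv2.INTER_CUBIC))
im=imaging.get_image("side");cv2.imwrite("pics/d12.png",cv2.resize(im[130:390,200:440],(540,585),interpolation=cv2.INTER_CUBIC))
np.save("pics/w12.npy",I,allow_pickle=True)
E
```

```text
t: 47.7
ee_pos: [488.1, -121.3, 149.7]
orientation: [-3.12, -0.311, 0.139]
ft_force: [-1.0, 0.0, 0.1]
width: 87.6
t: 48.3
ee_pos: [495.2, -120.5, 241.1]
orientation: [-3.119, -0.311, 0.144]
ft_force: [-0.5, -0.1, 0.8]
width: 87.5
[ 495.2 -120.5  241.1] tilt [-0.0916 -0.0048] q [-0.247  0.292  1.828 -0.03   1.11   1.14 ] qv [-0.   -0.01 -0.01  0.    0.   -0.  ]
```

View pics/w12.png

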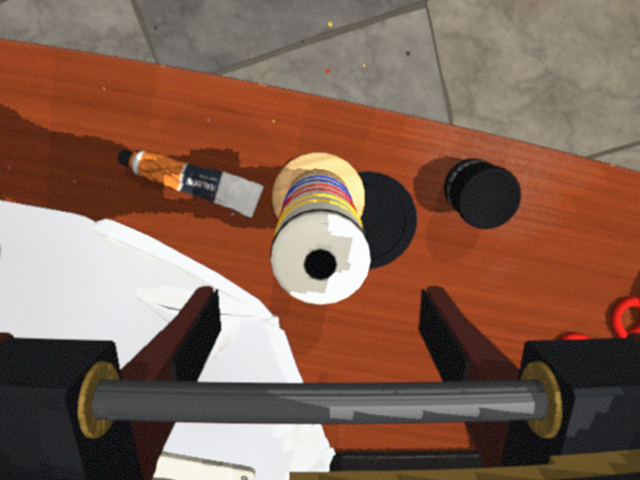

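View pics/s12.png

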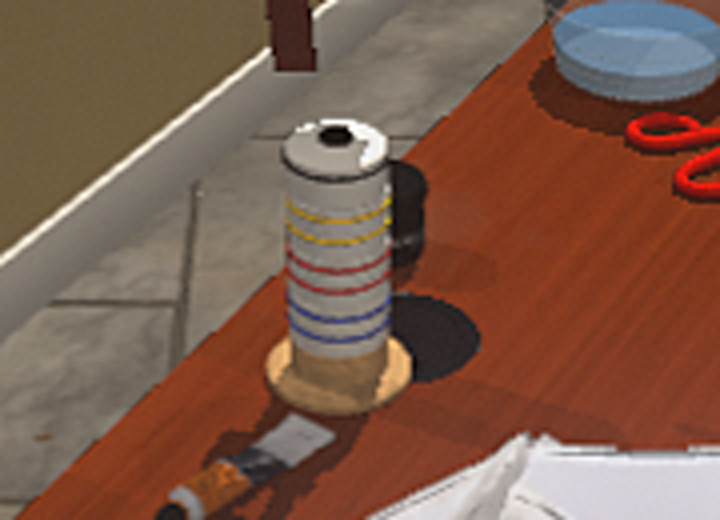

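View pics/d12.png

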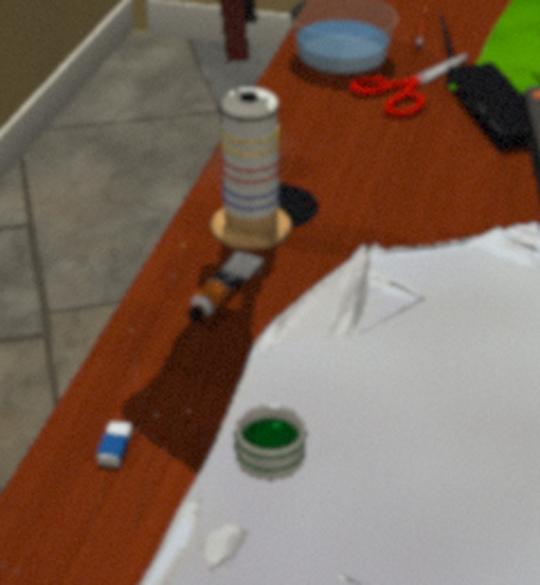

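The stack looks complete. I'll triangulate the button to check that the cover is seated.

```bash
python3 - <<'E'
from h import *
Iw=np.load("pics/w12.npy",allow_pickle=True).item();im=cv2.imread("pics/w12.png")
def blob(im,c,r,th=60):
    m=(im.max(2)<th).astype(np.uint8);w=np.zeros_like(m);cv2.circle(w,c,r,1,-1);mo=cv2.moments(m*w,True);return np.array([mo["m10"],mo["m01"]])/mo["m00"]
bw=blob(im,(320,264),22); 
sc=cv2.imread("pics/s12full.png"); bs=blob(sc,(344,173),7)
Is=imaging.camera_info("scene")
print(bw,bs,"tri",tri([(Iw,bw),(Is,bs)]).round(1),"wrist@162",onz(Iw,bw,162).round(1),"scene@162",onz(Is,bs,162).round(1))
c=cv2.resize(sc[160:245,310:380],None,fx=8,fy=7,interpolation=cv2.INTER_CUBIC);cv2.imwrite("pics/z12.png",c)
# side edges of stack per row
g=cv2.cvtColor(sc,cv2.COLOR_BGR2HSV)
for v in range(176,232,4):
    row=np.where((g[v,320:372,1]<110)&(g[v,320:372,2]>60))[0]+320; print(v,row.min(),row.max(),end=' | ')
E
```

```text
[319.75675676 264.0113798 ] [343.5 173.5] tri [ 486.3 -121.9  159.6] wrist@162 [ 487.6 -121.5  162. ] scene@162 [ 484.  -118.3  162. ]
176 320 362 | 180 320 355 | 184 320 357 | 188 320 357 | 192 320 357 | 196 320 354 | 200 320 362 | 204 320 357 | 208 320 355 | 212 320 357 | 216 320 357 | 220 332 356 | 224 333 356 | 228 337 362 |
```

View pics/z12.png

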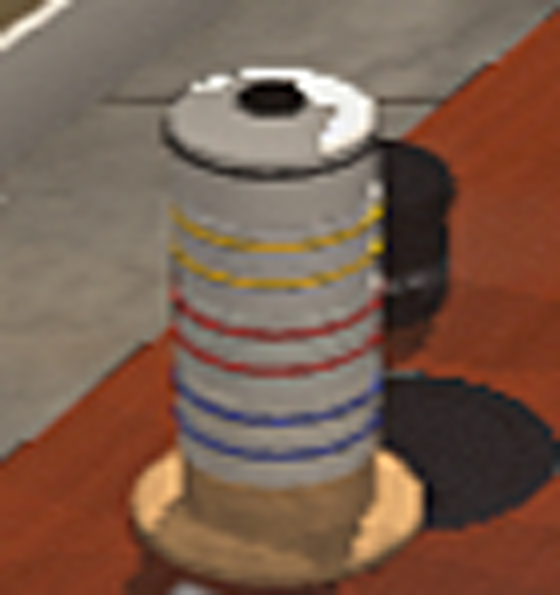

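```bash
python3 - <<'E'
from h import *
a=cv2.imread("pics/scene0.png").astype(int);b=cv2.imread("pics/s12full.png").astype(int)
for k,(u,v,r) in dict(green=(308,331,18),tube=(312,262,10),eraser=(245,322,12),jar=(360,184,8)).items():
    print(k,abs(a-b)[v-r:v+r,u-r:u+r].mean().round(1))
need(495,-120,241)
print(workorder.close_job())
E
```

```text
green 17.5
tube 12.9
eraser 4.2
jar 33.3
pos [ 494.7 -120.4  240.3] jaw dir deg -78.7 tilt [-0.093 -0.004 -0.996] need mm [ 0.3 -0.3 -0.8] units [ 0.006 -0.007 -0.015] q6 1.14 t 48.45 F [0.2 0.  1.3] w 87.9
the job is handed in; nothing more can be done
None
```

```bash
python3 - <<'E'
import cv2,numpy as np
for f in("pics/scene0.png","pics/s12full.png"):
    h=cv2.cvtColor(cv2.imread(f),cv2.COLOR_BGR2HSV)
    m=((h[...,0]>50)&(h[...,0]<85)&(h[...,1]>150)&(h[...,2]>40));m[:300]=0;m[360:]=0;m[:,350:]=0;m[:,:270]=0
    y,x=np.where(m);print(f,"green",x.mean().round(1),y.mean().round(1),len(x))
E
python3 -c "
import cv2,numpy as np
a=cv2.imread('pics/scene0.png')[160:360,220:420];b=cv2.imread('pics/s12full.png')[160:360,220:420]
cv2.imwrite('pics/cmp.png',cv2.resize(np.hstack([a,b]),(800,400)))"
```

```text
pics/scene0.png green 307.6 330.0 232
pics/s12full.png green 312.2 326.4 8
```

View pics/cmp.png

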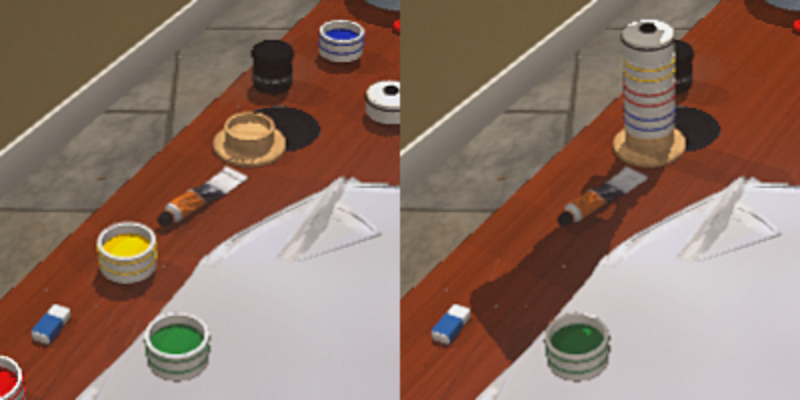

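The palette is stacked on its stand: blue at the bottom, then red, then yellow, with the cover on top. I handed the job in at about 48.5 s of the 109 s allowed, with the open gripper about 60 mm above the stack.

**Seating:** Wrist-camera checks after each placing put the blue, red and yellow rims at the expected heights (63, 96 and 129 mm), with fitted radii of 29.5–29.7 mm against 30. Centres agreed within about 3 mm. The cover button triangulated to 159.6 mm high against an expected 162 mm. The scene and side views show an upright, straight stack.

**Things left alone:** In before-and-after pictures, the green well, paint tube and eraser are where they were. The jar is partly hidden behind the stack but shows no shift.

**What failed or disagreed:**
- **Tool tilt:** The tool picked up about 4–7° of tilt during continuous moves. I reduced it partly and it was still about 5° at the end. Pieces went on up to about 3° off level and seated level once released.
- **Button position:** The wrist and scene rays differ by about 5 mm at the button, more than the 2 mm calibration tolerance, so I relied on the wrist fits.
- **Unmoved-objects check:** The pixel differences and the green colour count at the end failed as tests, because shadows from the arm had changed. I judged those objects from the pictures instead, after handing in.

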